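# Set up a slide projector on the optics track

## Task

Build the slide projector on the optics track, in line outwards from the lamp: the large lens next to the lamp, behind it the slide frame, then the small lens between the slide frame and the white screen, and the screen last, at the end away from the lamp, so that the four dark cross lines on the track (10 cm apart) each carry one piece. Each piece stands upright between the track's lips, centred on its line and squarely facing along the track. Set the pieces down gently, do not drop them or knock them over, and leave the calculator and the specimen jar where they are.

Things in the scene. Friction and masses are not known exactly. Their poses are not given: they have to be found in the camera images.
- large_lens: Large lens: upright round aluminium ring 72 mm across, 12 mm thick, with the glass inside its flat faces; top 116 mm above the underside; 0.26 kg, on a grey foot and post. Foot 46 mm wide (y), 40 mm (x), 14 mm high; 10 mm post. Origin: centre of the foot's underside; x through the flat faces (optical axis, either way round), y across, z up. Pinch the top of the ring across its 12 mm thickness.
- small_lens: Small lens: upright round aluminium ring 44 mm across, 12 mm thick, with the glass inside its flat faces; top 102 mm above the underside; 0.2 kg, on a grey foot and post. Foot 46 mm wide (y), 40 mm (x), 14 mm high; 10 mm post. Origin: centre of the foot's underside; x through the flat faces (optical axis, either way round), y across, z up. Pinch the top of the ring across its 12 mm thickness.
- slide_frame: Slide frame: an upright square grey plastic frame 60 x 60 mm, 10 mm thick, holding a pale slide with a dark arrow in a 36 mm window; top 110 mm above the underside; 0.22 kg. Foot 46 mm wide (y), 40 mm (x), 14 mm high; 10 mm post. Origin: centre of the foot's underside; x through the flat faces (optical axis, either way round), y across, z up. Pinch the top bar across its 10 mm thickness.
- screen: Projection screen: an upright plain white plate 100 mm wide (along y), 80 mm high and 10 mm thick, top 120 mm above the underside; about 0.26 kg. Foot 46 mm wide (y), 40 mm (x), 14 mm high; 10 mm post. Origin: centre of the foot's underside; x through the flat faces (optical axis, either way round), y across, z up. Pinch the top edge across its 10 mm thickness.
- track: Optics track: fixed aluminium channel 400 mm long (y), 64 mm wide (x). Bed 12 mm above the bench, 54 mm wide between two lips 6 mm higher. Four dark lines cross it at y = -150, -50, +50 and +150 mm. Origin: centre of its underside; z up. The lamp may be off either end.
- lamp: Lamp: a fixed clear round bulb (44 mm) in a white and brass holder on a round grey base 72 mm in diameter, 114 mm high, standing on the bench in line with the track beyond one of its ends, 100 mm from the nearest cross line (so the lines are 100, 200, 300 and 400 mm from it). Origin: centre of the base's underside.
- supply: Lamp supply: a fixed grey box 85 x 72 mm, 66 mm high at its sockets and switch, on the bench beyond the end of the track away from the lamp, centred 100 mm from the last cross line. Origin: centre of its underside.
- calculator: White pocket calculator, 105 x 66 x 14 mm, lying loose on the bench among the pieces; not to be moved. Origin: centre of its underside, x along its length.
- jar: Specimen jar with a green lid, 42 mm in diameter, 65 mm high, standing loose on the bench among the pieces; not to be moved. Origin: centre of its underside.
Mind the look-alikes: they are no part of the job. What is shaped like the screen but turquoise is not meant.

How it is judged:
By the outcome, as a careful person would: the job done as asked, in the order asked, and still so for the second after the job is handed in, with the robot touching nothing.
It also fails if it takes over 109 s, if anything falls off the work surface, if the arm or the gripper's body presses on something with over 40 N, if the wrist force passes 120 N, or if a joint passes its speed limit or range.

## Robot

A 7-joint arm with a two-finger parallel gripper is mounted at the origin on the work surface. World frame = base frame: x ahead of the robot, y to its left, z up, the work surface at z = 0. Lengths are in m, angles in rad, forces in N, time in s.
With the tool pointing down it reaches from about 0.425 to 0.925 m from the base axis. Payload 6.8 kg.
Tool frame: the origin (TCP) lies at the very end of the fingers, on their centre line; the grasp point (between the pads) lies 19 mm behind it; z points along the fingers, y is the direction in which the jaws open and shut (so a half turn about z gives the same grasp; the last joint's range is limited). The gripper opens to 85 mm and grips with 20 to 120 N. Pads are 22 mm wide; open, the fingers measure 114 mm over their backs; the gripper's body (76 mm by 85 mm) begins 54 mm behind the grasp point. The pads swing forward as they close: fully open they stand 13 mm farther back than shut.
Start: joints at [1.09, 0.477, 0.022, 1.555, -0.011, 1.109, -0.083], TCP at [0.246, -0.629, 0.209] pointing down, gripper open.
Joint ranges: [-2.96, 2.96], [-0.34, 2.1], [-1.41, 1.46], [0.24, 2.44], [-1.37, 4.51], [0.17, 1.92], [-2.96, 2.96]. Speed limits (rad/s): [2.39, 2.39, 3.14, 3.14, 3.14, 3.14, 3.14].

## Interface

Orientations are given as a unit quaternion [w, x, y, z].
In Python, from station import bot gives the robot as it stands.
- The arm moves only by the tool move_arm, never from a script. Its argument "commands" is text: rows parted by semicolons, each of 7 numbers parted by spaces: the opening, from 0 (shut) to 1 (fully open), then the shift along the tool's x, y, z in cm, then the turn, a rotation vector about the tool's x, y, z in degrees. In form: gripper tx ty tz rx ry rz; .... A call has 1 to 12 rows; each row shifts and turns the commanded pose from where the row before left it, along the tool's axes as they then stand; what a row does not reach is not made up. A row lasts 1/12 s, in which the tool goes at most 41.7 mm and 7.16 degrees, less where a joint would pass 70% of its speed; a pose out of reach is approached as far as the arm can. A call with a gripper value outside its range is refused whole. The fingers move at their own pace and stop on an object; "force" is the grip in N (left out, the last holds). Time passes only in rows, so rows that do not move let the fingers close. It gives the time, the measured TCP pose, the force and the opening at its end, in the units of the state.
- bot.get_obs(): the state, without advancing time (a new reading comes with each control period).
- bot.read_camera(name): name is "scene" or "side" or "wrist"; returns a dict with "img" (384x512x3 uint8, red, green, blue), "K" (3x3 intrinsics, pixels), "rvec" (rotation vector, rad) and "tvec" (3), from world to camera coordinates, as OpenCV has them; the wrist camera has in their place "hand_eye" (4x4, takes a point from camera to tool coordinates, whose origin is the TCP and whose axes are the flange's). Camera axes: x right, y down, z forward; pixel columns grow to the right and rows downward; lengths in m; the calibration is good to about 2 mm. A picture is of the moment at which its call begins: read the wrist's pose just before it. There is no depth.
- bot.hand_in(): hands the job in, once; it reports no verdict.
The state is a dict: "t": time; "q": joint angles; "joint_vel": joint speeds; "joint_torque": joint torques, N m; "eef_pos": TCP position; "tool_rot": TCP orientation; "contact_force": force on the tool from outside, world axes, zero at the start; "torque": the same for the moment, N m; "gripper_width": opening from 0.0 (shut) to 1.0 (fully open).
Only numpy, scipy, OpenCV 4.12 (cv2) and the standard library are available. Lean on these libraries where they do the work, as an engineer would, in place of code of your own. Each camera call takes 0.05 s, during which the arm holds its last target. There are 200 camera calls.

## Working session

There is one attempt and no reset: what is moved stays moved. The work goes in short steps, Python scripts to look and compute and a tool call to move; the robot and the scene stay as the last step left them, time stands still between calls to the robot, and variables do not carry over. Pictures are saved under pics/ and viewed, about 12 in all and at most 16, crops included, and the job is handed in when it is done.

Besides the shell and the picture viewer there is one more tool, called after "Call:" as name(argument=value, ...) on one line, values as JSON. move_arm: Moves the arm, as the interface text tells. Its arguments: {"type":"object","properties":{"commands":{"type":"string"},"force":{"type":"number"}},"required":["commands"]}

```bash
mkdir -p pics; ls; cat > h.py <<'E'
import numpy as np, cv2
from station import bot
from scipy.spatial.transform import Rotation as R
def cam(n):
    o=bot.get_obs(); c=bot.read_camera(n); K=np.array(c["K"])
    if n=="wrist":
        q=np.array(o["tool_rot"]); T=np.eye(4); T[:3,:3]=R.from_quat(q[[1,2,3,0]]).as_matrix(); T[:3,3]=o["eef_pos"]
        M=T@np.array(c["hand_eye"])   # cam->world
    else:
        W=np.eye(4); W[:3,:3]=cv2.Rodrigues(np.array(c["rvec"],float))[0]; W[:3,3]=np.ravel(c["tvec"]); M=np.linalg.inv(W)
    return c["img"],K,M
def pt(K,M,u,v,z):  # pixel -> world at height z
    d=M[:3,:3]@np.linalg.solve(K,[u,v,1]); return M[:3,3]+d*(z-M[2,3])/d[2]
def pix(K,M,p):
    c=np.linalg.inv(M)@np.r_[p,1]; a=K@c[:3]; return a[:2]/a[2]
def save(n,im,s=1.5): cv2.imwrite(f"pics/{n}.png",cv2.resize(im[:,:,::-1],None,fx=s,fy=s,interpolation=cv2.INTER_CUBIC))
E
python3 - <<'E'
from h import *
for n in("scene","side"):
    i,K,M=cam(n); save(n,i); np.savez(n,K=K,M=M,i=i); print(n,M.round(3).tolist(),K[0,0])
print(bot.get_obs())
E
```

```text
pics
scene [[-0.719, 0.573, -0.392, 1.014], [0.695, 0.582, -0.423, 0.448], [-0.014, -0.577, -0.816, 1.142], [0.0, 0.0, 0.0, 1.0]] 458.20231692113407
side [[0.909, -0.267, 0.32, -0.047], [-0.416, -0.553, 0.722, -1.272], [-0.016, -0.789, -0.614, 1.039], [0.0, 0.0, 0.0, 1.0]] 473.8413389349079
{'t': 0.1, 'q': array([ 1.08990472,  0.4777229 ,  0.0223334 ,  1.5563245 , -0.01149576,
        1.10931977, -0.08310661]), 'joint_vel': array([ 3.76439487e-05, -2.12933272e-03,  4.67246486e-04, -4.05589929e-03,
       -4.09851978e-04,  5.36549770e-04,  1.15354082e-03]), 'joint_torque': array([ 4.25949809e-03, -5.97761607e+01,  1.61353592e+00, -2.81955117e+01,
        1.29097741e-02,  4.97477435e-03,  2.37324571e-05]), 'eef_pos': array([ 0.24563314, -0.62811532,  0.20823099]), 'tool_rot': array([-7.95794762e-04,  9.82676000e-01,  1.85329979e-01, -2.10759497e-04]), 'contact_force': array([ 0.06161632, -0.49329605,  0.11027593]), 'torque': array([-0.01614674,  0.00362659, -0.01199541]), 'gripper_width': 1.0049366925536325}
```

View pics/scene.png

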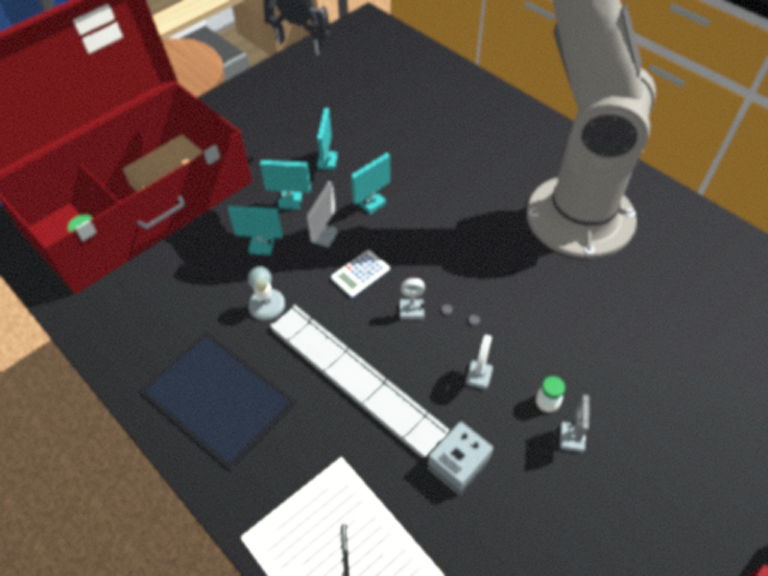

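View pics/side.png

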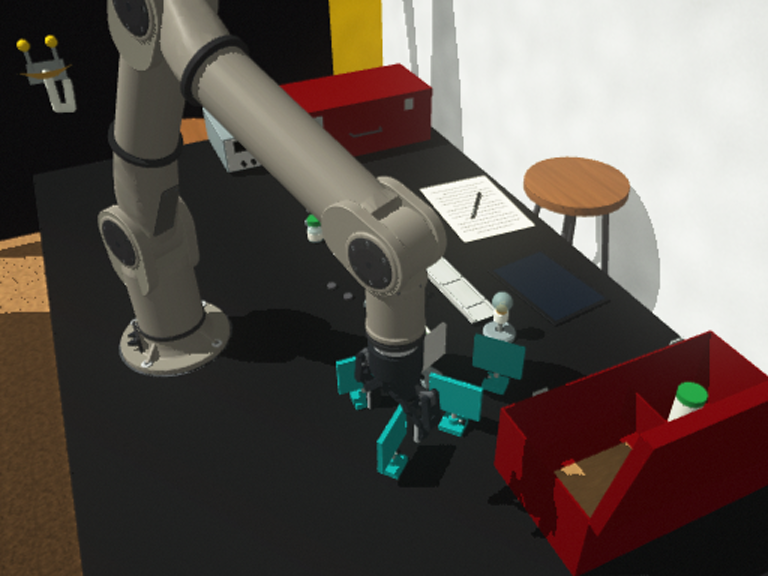

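The white/grey plate at (322,215) among four turquoise look-alikes is the screen candidate. Lens and frame candidates are at (412,297), (482,362) and (577,425). The lamp is at (265,292) and the supply at (460,455). Next I take a close crop and rough positions.

```bash
python3 - <<'E'
from h import *
d=np.load("scene.npz"); i,K,M=d["i"],d["K"],d["M"]
P={"lamp":(267,308,0),"supply":(460,468,.03),"trackA":(284,322,.012),"trackB":(434,440,.012),"screen foot":(322,237,.01),"lensA foot":(411,309,.01),"B foot":(480,378,.01),"C foot":(574,440,.01),"jarlid":(554,387,.065),"calc":(360,273,.014),"turqA":(263,246,.01),"turqB":(290,200,.01),"turqC":(374,204,.01),"turqD":(328,160,.01)}
for k,(u,v,z) in P.items(): print(k,pt(K,M,u/1.5,v/1.5,z).round(3)[:2])
a=cv2.resize(i[180:315,255:405],None,fx=5,fy=4.4,interpolation=cv2.INTER_CUBIC)
cv2.imwrite("pics/c1.png",a[:,:,::-1])
E
```

```text
lamp [ 0.65  -0.292]
supply [0.631 0.214]
trackA [ 0.65  -0.234]
trackB [0.619 0.144]
screen foot [ 0.452 -0.348]
lensA foot [ 0.449 -0.081]
B foot [0.468 0.118]
C foot [0.443 0.315]
jarlid [0.416 0.237]
calc [ 0.462 -0.217]
turqA [ 0.558 -0.418]
turqB [ 0.432 -0.481]
turqC [ 0.306 -0.339]
turqD [ 0.286 -0.517]
```

View pics/c1.png

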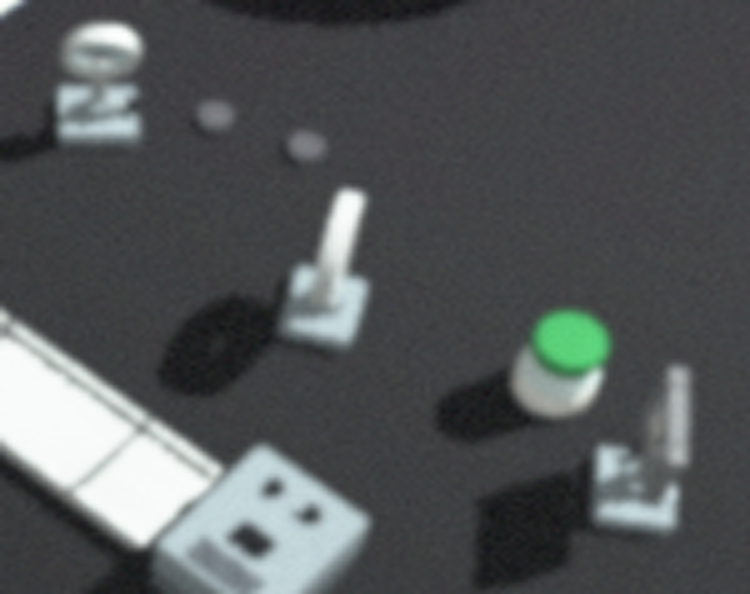

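The crop settles it: (412,297) is the small lens (ring about as wide as its foot), (482,362) the large lens seen edge-on, (577,425) the slide frame beside the jar. The screen is the white plate at (322,215), the other four plates are turquoise. I'll make a helper that turns targets into tool-frame moves, then go above the screen.

```bash
cat >> h.py <<'E'
def plan(p,yaw=None):
    """shift (cm, tool axes) to TCP world target p; turn that levels tool and sets jaw (tool y) along +-(cos yaw,sin yaw)"""
    o=bot.get_obs(); q=np.array(o["tool_rot"]); T=R.from_quat(q[[1,2,3,0]]); m=T.as_matrix()
    s=T.inv().apply(np.array(p)-o["eef_pos"])*100
    y=m[:2,1]; cur=np.arctan2(y[1],y[0]); yw=cur if yaw is None else yaw
    yw=cur+(yw-cur+np.pi/2)%np.pi-np.pi/2
    Y=np.array([np.cos(yw),np.sin(yw),0]); Z=np.array([0,0,-1.]); G=np.c_[np.cross(Y,Z),Y,Z]
    r=(T.inv()*R.from_matrix(G)).as_rotvec(degrees=True)
    print("t",round(o["t"],2),"pos",o["eef_pos"].round(4),"shift cm",s.round(2),"turn deg",r.round(1),"q7",o["q"][6].round(2),"F",np.round(o["contact_force"],1),"g",round(o["gripper_width"],3))
E
python3 - <<'E'
from h import *
plan([.452,-.348,.28]); c=bot.read_camera("wrist"); print(np.array(c["hand_eye"]).round(3),c["K"][0][0])
E
```

```text
t 0.1 pos [ 0.2456 -0.6281  0.2082] shift cm [ 29.42 -18.58  -7.15] turn deg [-0.1  0.   0. ] q7 -0.08 F [ 0.1 -0.5  0.1] g 1.005
[[-0.    -0.964 -0.265  0.067]
 [ 1.    -0.    -0.     0.001]
 [ 0.    -0.265  0.964 -0.165]
 [ 0.     0.     0.     1.   ]] 330.27210352959753
```

Call:
move_arm(commands="1 2.5 -1.55 -0.6 0 0 0;1 2.5 -1.55 -0.6 0 0 0;1 2.5 -1.55 -0.6 0 0 0;1 2.5 -1.55 -0.6 0 0 0;1 2.5 -1.55 -0.6 0 0 0;1 2.5 -1.55 -0.6 0 0 0;1 2.5 -1.55 -0.6 0 0 0;1 2.5 -1.55 -0.6 0 0 0;1 2.5 -1.55 -0.6 0 0 0;1 2.5 -1.55 -0.6 0 0 0;1 2.5 -1.55 -0.6 0 0 0;1 2 -1.55 -0.6 0 0 0")

```text
t: 1.15
eef_pos: [0.4541, -0.3459, 0.2812]
tool_rot: [-0.0, 0.983, 0.186, 0.0]
contact_force: [0.6, 0.2, 0.1]
gripper_width: 0.999
```

```bash
python3 - <<'E'
from h import *
i,K,M=cam("wrist"); save("w1",i); np.savez("w1",K=K,M=M); plan([.452,-.348,.28])
E
```

```text
t 1.2 pos [ 0.458  -0.3408  0.2826] shift cm [-0.83  0.45  0.25] turn deg [-0.1 -0.2 -0. ] q7 -0.69 F [ 2.6  3.6 -0.2] g 1.006
```

View pics/w1.png

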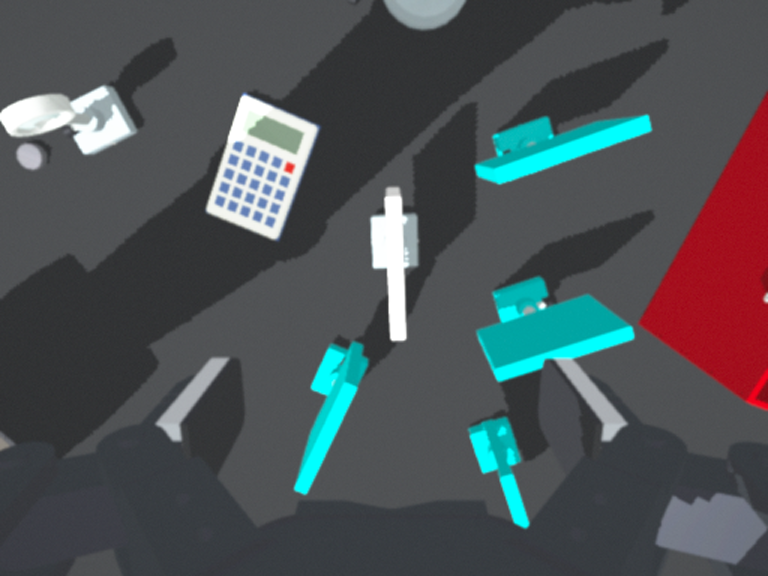

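The screen's top edge runs from (393,188) to (398,340), with clear space for the jaws on both sides.

```bash
python3 - <<'E'
from h import *
d=np.load("w1.npz");K,M=d["K"],d["M"]
f=lambda u,v,z:pt(K,M,u/1.5,v/1.5,z)
a,b=f(393.5,190,.12),f(398,338,.12);c=(a+b)/2; print(a,b,np.linalg.norm(a-b))
th=np.degrees(np.arctan2(*(b-a)[1::-1]));print(c,th, "foot",f(394,241,.012))
plan([c[0],c[1],.2],np.radians(th+90)); plan([c[0],c[1],.094],np.radians(th+90))
E
```

```text
[ 0.49177725 -0.33350745  0.12      ] [ 0.39722551 -0.37415039  0.12      ] 0.10291686740142732
[ 0.44450138 -0.35382892  0.12      ] -156.73961497729098 foot [ 0.44195028 -0.35410524  0.012     ]
t 1.2 pos [ 0.458  -0.3408  0.2826] shift cm [-1.77  0.72  8.25] turn deg [-0.1 -0.2 -1.4] q7 -0.69 F [ 2.6  3.6 -0.2] g 1.006
t 1.2 pos [ 0.458  -0.3408  0.2826] shift cm [-1.81  0.73 18.85] turn deg [-0.1 -0.2 -1.4] q7 -0.69 F [ 2.6  3.6 -0.2] g 1.006
```

Call:
move_arm(commands="0.8 -0.6 0.25 2 0 0 -1.4;0.8 -0.6 0.25 2 0 0 0;0.8 -0.6 0.22 3 0 0 0;0.6 0 0 2 0 0 0;0.6 0 0 1 0 0 0;0.6 0 0 0 0 0 0;0.6 0 0 0 0 0 0")

```text
t: 1.78
eef_pos: [0.4392, -0.3614, 0.1814]
tool_rot: [-0.0, 0.98, 0.197, -0.0]
contact_force: [-0.1, -0.8, -0.0]
gripper_width: 0.599
```

```bash
cat > edge.py <<'E'
from h import *
import sys
def run(n,z,thr=170):
    i,K,M=cam("wrist"); save(n,i); np.savez(n,K=K,M=M,i=i); 
    plan([0,0,0]); return i,K,M
E
python3 - <<'E'
from h import *
i,K,M=cam("wrist"); save("w2",i); np.savez("w2",K=K,M=M)
plan([.4445,-.3538,.094],np.radians(-66.74))
E
```

```text
t 1.83 pos [ 0.4398 -0.3618  0.1823] shift cm [ 0.73 -0.56  8.83] turn deg [ 0.1 -0.1 -0.5] q7 -0.64 F [-0.2 -0.7 -0.4] g 0.604
```

View pics/w2.png

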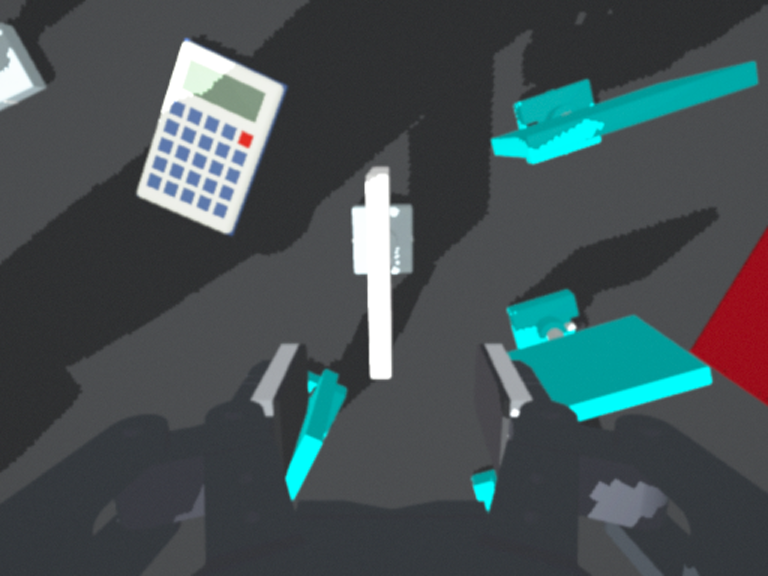

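```bash
python3 - <<'E'
from h import *
d=np.load("w2.npz");K,M=d["K"],d["M"]
f=lambda u,v,z:pt(K,M,u/1.5,v/1.5,z)
a,b=f(377,173,.12),f(380,375,.12);c=(a+b)/2; print(a,b,np.linalg.norm(a-b))
th=np.degrees(np.arctan2(*(b-a)[1::-1]));print(c,th, "foot",f(382.5,239,.013))
plan([c[0],c[1],.096],np.radians(th+90))
E
```

```text
[ 0.48822904 -0.33475164  0.12      ] [ 0.39756982 -0.37360663  0.12      ] 0.09863469829775198
[ 0.44289943 -0.35417913  0.12      ] -156.8008531689419 foot [ 0.4426769 -0.3543163  0.013    ]
t 1.83 pos [ 0.4398 -0.3618  0.1823] shift cm [ 0.57 -0.59  8.63] turn deg [ 0.1 -0.1 -0.4] q7 -0.64 F [-0.2 -0.7 -0.4] g 0.604
```

Call:
move_arm(commands="0.6 0.3 -0.3 0 0 0 0;0.6 0.3 -0.3 1 0 0 0;0.6 0 0 2.5 0 0 0;0.6 0 0 2.5 0 0 0;0.5 0 0 2 0 0 0;0.4 0 0 0.6 0 0 0;0.35 0 0 0 0 0 0;0.25 0 0 0 0 0 0;0.2 0 0 0 0 0 0;0.15 0 0 0 0 0 0;0 0 0 0 0 0 0;0 0 0 0 0 0 0", force=40)

```text
t: 2.83
eef_pos: [0.4431, -0.354, 0.0965]
tool_rot: [0.001, 0.98, 0.197, 0.001]
contact_force: [-0.2, 1.4, 6.7]
gripper_width: 0.09
```

```bash
python3 - <<'E'
from h import *
plan([.4429,-.3542,.3],0)
E
```

```text
t 2.83 pos [ 0.4431 -0.354   0.0965] shift cm [ 1.000e-02  5.000e-02 -2.035e+01] turn deg [  0.1  -0.  -67.2] q7 -0.67 F [-0.2  1.4  6.7] g 0.09
```

Call:
move_arm(commands="0 0 0 -0.5 0 0 0;0 0 0 -1 0 0 0;0 0 0 -2 0 0 0;0 0 0 -3 0 0 0;0 0 0 -3 0 0 0;0 0 0 -3 0 0 0;0 0 0 -3 0 0 0;0 0 0 -2 0 0 0;0 0 0 -0.5 0 0 0;0 0 0 0 0 0 0")

```text
t: 3.67
eef_pos: [0.4427, -0.3541, 0.2769]
tool_rot: [0.001, 0.98, 0.197, 0.001]
contact_force: [0.2, -0.1, -2.8]
gripper_width: 0.084
```

```bash
python3 - <<'E'
from h import *
plan([.56,.02,.28],np.radians(-88))
E
```

```text
t 3.67 pos [ 0.4427 -0.3541  0.2769] shift cm [ 25.29 -29.96  -0.36] turn deg [ 0.1 -0.1 20.8] q7 -0.64 F [ 0.2 -0.1 -2.8] g 0.084
```

Call:
move_arm(commands="0 1.3 -1.5 0 0 0 0;0 2.4 -2.85 0 0 0 0;0 2.4 -2.85 0 0 0 0;0 2.4 -2.85 0 0 0 0;0 2.4 -2.85 0 0 0 0;0 2.4 -2.85 0 0 0 0;0 2.4 -2.85 0 0 0 0;0 2.4 -2.85 0 0 0 0;0 2.4 -2.85 0 0 0 0;0 2.4 -2.85 0 0 0 0;0 1.6 -1.9 0 0 0 0;0 0.8 -0.95 0 0 0 0")

```text
t: 4.67
eef_pos: [0.5586, 0.0259, 0.2729]
tool_rot: [-0.001, 0.98, 0.2, -0.001]
contact_force: [0.4, 0.1, -4.3]
gripper_width: 0.081
```

Call:
move_arm(commands="0 0 0 0 0 0 4;0 0 0 0 0 0 6;0 0 0 0 0 0 6;0 0 0 0 0 0 4;0 0 0 0 0 0 0.8;0 0 0 0 0 0 0;0 0 0 0 0 0 0")

```text
t: 5.25
eef_pos: [0.5588, 0.0204, 0.2741]
tool_rot: [0.0, 1.0, 0.018, -0.001]
contact_force: [0.0, -0.4, -3.4]
gripper_width: 0.083
```

```bash
python3 - <<'E'
from h import *
i,K,M=cam("wrist"); save("w3",i); np.savez("w3",K=K,M=M)
plan([.625,.11,.28],np.radians(-88))
E
```

```text
t 5.3 pos [0.559  0.0205 0.2744] shift cm [ 6.92 -8.71 -0.57] turn deg [0.  0.1 0. ] q7 -1.76 F [ 0.5  0.  -2.7] g 0.077
```

View pics/w3.png

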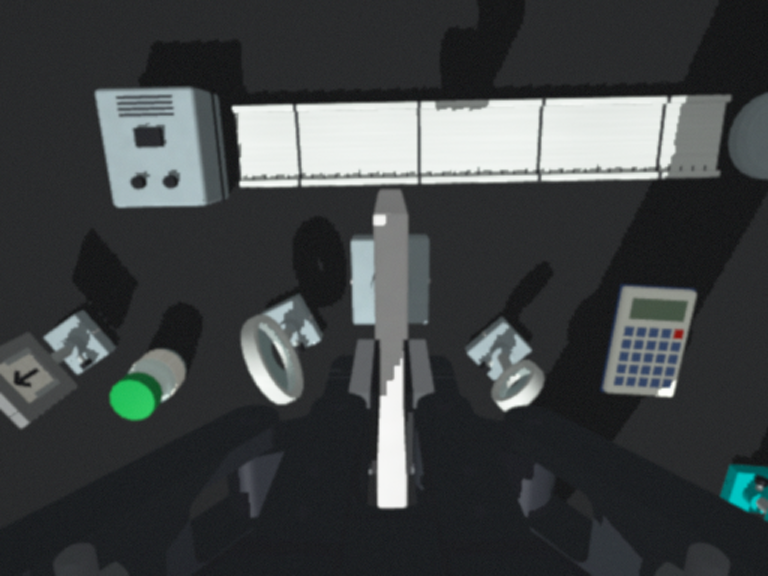

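The picture shows the track's four lines at columns 298, 419, 541 and 665. The supply is at the left end and the lamp at the right. The large lens is at (275,355), the small lens at (510,370), the slide frame with its arrow at (60,360), and the jar at (140,390).

```bash
cat > trk.py <<'E'
from h import *
d=np.load("w3.npz");K,M=d["K"],d["M"]
f=lambda u,v,z:pt(K,M,u/1.5,v/1.5,z)
C=[f(*x,.018) for x in((233,107),(240,186),(731,96),(719,176))]
e4,e1=(C[0]+C[1])/2,(C[2]+C[3])/2
L=[(f(a,b,.012)+f(c,e,.012))/2 for a,b,c,e in((668,104,661,172),(542,105,540,174),(419,108,419.5,176),(297,110,300,178))]
E
python3 - <<'E'
from trk import *
for c in C: print("corner",c.round(4))
print(e4,e1,np.linalg.norm(e4-e1))
for l in L: print("line",l.round(4))
u=(L[3]-L[0])/np.linalg.norm(L[3]-L[0]); print("dir",np.degrees(np.arctan2(u[1],u[0])),np.degrees(np.arctan2(*(e4-e1)[1::-1])))
print("axis",f(293,322,.013),f(499,349,.013),f(80,342,.013))
# scene cross-check
s=np.load("scene.npz")
print("held screen plate top ends",f(391,192,.2744+.024),f(392,505,.2744+.024))
print("foot",f(390,280,.2744+.024-.106))
for l in L: print((pix(s["K"],s["M"],l)*1.5).round(1))
E
```

```text
corner [0.6512 0.1501 0.018 ]
corner [0.5888 0.1474 0.018 ]
corner [ 0.6737 -0.2477  0.018 ]
corner [ 0.6111 -0.2514  0.018 ]
[0.62002703 0.14876509 0.018     ] [ 0.64240529 -0.24956946  0.018     ] 0.3989626559230667
line [ 0.6395 -0.2037  0.012 ]
line [ 0.6346 -0.1017  0.012 ]
line [ 0.6291 -0.0011  0.012 ]
line [0.6239 0.099  0.012 ]
dir 92.93535941636145 93.21547170451683
axis [0.46758081 0.10611999 0.013     ] [ 0.44775371 -0.0841815   0.013     ] [0.44100308 0.30289534 0.013     ]
held screen plate top ends [0.613868   0.02191729 0.2984    ] [0.51005733 0.017895   0.2984    ]
foot [0.5593885  0.02047434 0.1924    ]
[298.1 328. ]
[334.5 358.7]
[373.1 390.7]
[413.9 424.8]
```

```bash
python3 - <<'E'
from h import *
plan([.6231,.0994,.15],np.radians(-86.9))
E
```

```text
t 5.3 pos [0.559  0.0205 0.2744] shift cm [ 6.7  -7.66 12.43] turn deg [ 0.   0.1 -1.1] q7 -1.76 F [ 0.5  0.  -2.7] g 0.077
```

Call:
move_arm(commands="0 1 -1.16 0 0 0 0;0 2 -2.3 0 0 0 0;0 2 -2.3 0 0 0 0;0 1.2 -1.4 1 0 0 -1.1;0 0.5 -0.5 2 0 0 0;0 0 0 3 0 0 0;0 0 0 3 0 0 0;0 0 0 2 0 0 0;0 0 0 1 0 0 0;0 0 0 0 0 0 0;0 0 0 0 0 0 0;0 0 0 0 0 0 0")

```text
t: 6.3
eef_pos: [0.6251, 0.1004, 0.1569]
tool_rot: [-0.0, 1.0, 0.027, 0.002]
contact_force: [0.9, 0.1, -3.0]
gripper_width: 0.082
```

```bash
python3 - <<'E'
from h import *
i,K,M=cam("wrist"); save("w4",i); np.savez("w4",K=K,M=M)
plan([.6231,.0994,.1095],np.radians(-86.9))
E
```

```text
t 6.35 pos [0.6251 0.1004 0.1571] shift cm [-0.23  0.09  4.76] turn deg [-0.  -0.2 -0. ] q7 -1.92 F [ 0.4 -0.  -2.2] g 0.082
```

View pics/w4.png

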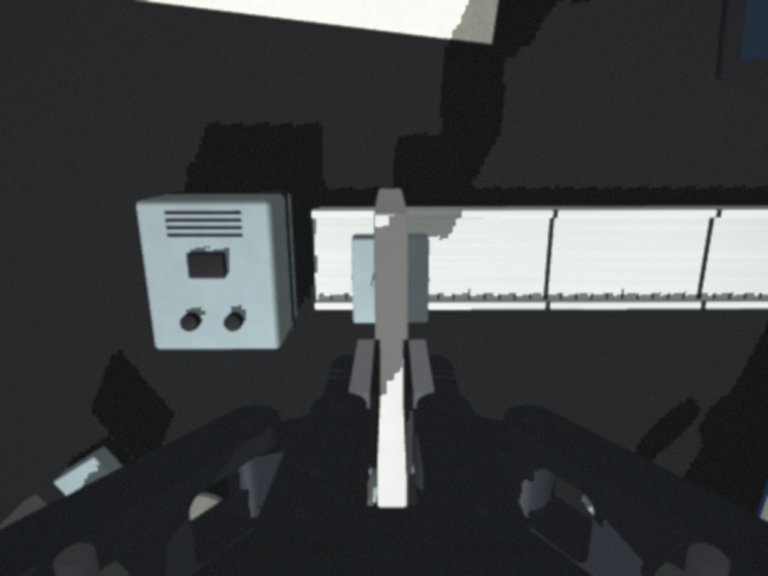

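```bash
python3 - <<'E'
from h import *
d=np.load("w4.npz");K,M=d["K"],d["M"]
f=lambda u,v,z:pt(K,M,u/1.5,v/1.5,z)
for p in ((312,208),(316,310),(768,206),(768,308.5)): print(f(*p,.018).round(4))
for p in ((553.5,216),(548.5,296),(715,215),(703.5,296)): print(f(*p,.012).round(4))
zt=.1571-.0965
for p in ((352,236),(428,236),(352,323),(428,323)): print("foot",f(*p,zt+.014).round(4))
E
```

```text
[0.6536 0.15   0.018 ]
[0.5881 0.1466 0.018 ]
[ 0.6697 -0.1278  0.018 ]
[ 0.6047 -0.1443  0.018 ]
[ 0.6559 -0.      0.012 ]
[ 0.6038 -0.004   0.012 ]
[ 0.6619 -0.1007  0.012 ]
[ 0.6092 -0.1051  0.012 ]
foot [0.6478 0.121  0.0746]
foot [0.6498 0.0827 0.0746]
foot [0.6012 0.1194 0.0746]
foot [0.6034 0.0793 0.0746]
```

Call:
move_arm(commands="0 -0.15 0.16 1 0 0 0;0 0 0 1.2 0 0 0;0 0 0 1 0 0 0;0 0 0 0.7 0 0 0;0 0 0 0.4 0 0 0;0 0 0 0.2 0 0 0;0 0 0 0 0 0 0;0 0 0 0 0 0 0;0 0 0 0 0 0 0")

```text
t: 7.1
eef_pos: [0.6226, 0.0983, 0.1106]
tool_rot: [-0.0, 1.0, 0.027, 0.0]
contact_force: [-0.0, -0.1, -2.8]
gripper_width: 0.084
```

```bash
python3 - <<'E'
from h import *
plan([.6236,.0988,.1085],np.radians(-86.9))
E
```

```text
t 7.1 pos [0.6226 0.0983 0.1106] shift cm [ 0.1  -0.05  0.21] turn deg [-0.  -0.1 -0. ] q7 -1.94 F [-0.  -0.1 -2.8] g 0.084
```

Call:
move_arm(commands="0 0.08 -0.04 0.1 0 0 0;0 0 0 0.1 0 0 0;0 0 0 0.05 0 0 0;0 0 0 0 0 0 0;0 0 0 0 0 0 0")

```text
t: 7.52
eef_pos: [0.624, 0.0991, 0.1086]
tool_rot: [-0.0, 1.0, 0.027, 0.001]
contact_force: [0.8, 0.6, 3.5]
gripper_width: 0.083
```

Call:
move_arm(commands="0.15 0 0 0 0 0 0;0.2 0 0 0 0 0 0;0.3 0 0 0 0 0 0;0.4 0 0 0 0 0 0;0.45 0 0 0 0 0 0;0.45 0 0 -1 0 0 0;0.45 0 0 -2 0 0 0;0.45 0 0 -3 0 0 0;0.45 0 0 -4 0 0 0;0.45 0 0 -4 0 0 0;0.45 0 0 -3 0 0 0;0.45 0 0 0 0 0 0")

```text
t: 8.52
eef_pos: [0.6265, 0.0998, 0.2864]
tool_rot: [-0.001, 1.0, 0.027, 0.006]
contact_force: [1.6, 0.1, 0.3]
gripper_width: 0.447
```

```bash
python3 - <<'E'
from trk import *
print("large top", [f(u,v,.116).round(3) for u,v in((248,320),(300,400))])
plan([.4676,.1061,.27])
E
```

```text
large top [array([0.506, 0.117, 0.116]), array([0.446, 0.082, 0.116])]
t 8.52 pos [0.6265 0.0998 0.2864] shift cm [-15.85  -1.47   1.44] turn deg [-0.1 -0.7 -0. ] q7 -1.88 F [1.6 0.1 0.3] g 0.447
```

Call:
move_arm(commands="0.6 -1.5 -0.14 0 0 0 0;0.6 -3 -0.28 0 0 0 0;0.6 -3.5 -0.3 0 0 0 0;0.6 -3.5 -0.3 0 0 0 0;0.6 -3 -0.2 0 0 0 0;0.6 -1.5 -0.2 0 0 0 0;0.6 0 0 0 0 0 0;0.6 0 0 0 0 0 0")

```text
t: 9.18
eef_pos: [0.4624, 0.1042, 0.2785]
tool_rot: [0.0, 1.0, 0.027, 0.001]
contact_force: [0.3, 0.0, 0.2]
gripper_width: 0.598
```

```bash
python3 - <<'E'
from h import *
i,K,M=cam("wrist"); save("w5",i); np.savez("w5",K=K,M=M)
plan([.4676,.1061,.2])
E
```

```text
t 9.23 pos [0.4632 0.1042 0.2783] shift cm [ 0.44 -0.17  7.83] turn deg [ 0.  -0.1  0. ] q7 -1.91 F [ 0.8 -0.9  0.2] g 0.599
```

View pics/w5.png

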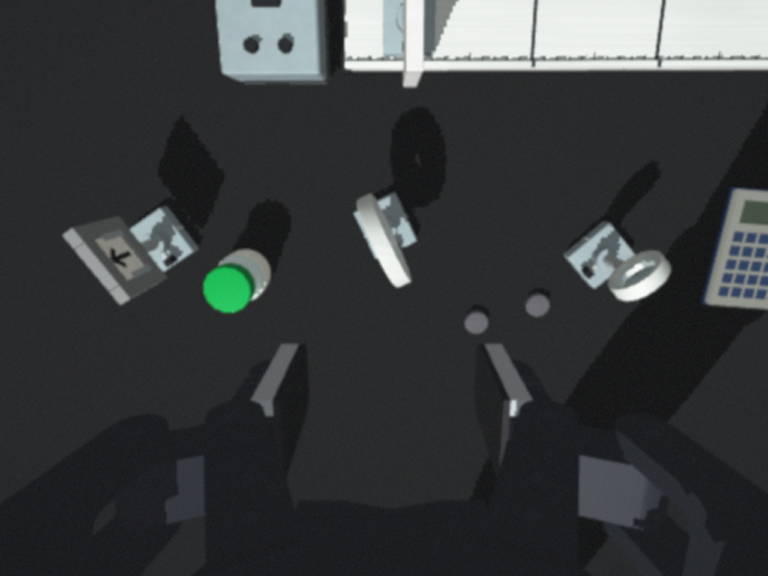

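The jar lid (228,290) and calculator (740,250) are clear of the large lens's ring, (363,197)–(401,283). The slide frame's top bar is (68,232)–(125,300), and the small lens's foot is at (600,255).

```bash
cat > fit.py <<'E'
from h import *
from scipy.optimize import least_squares
def fit(K,M,pts,x0):
    """pts: list of (u,v,[local xyz]) in 1.5x pixels -> x,y,yaw deg"""
    def r(p):
        Rz=R.from_euler("z",p[2]).as_matrix(); return np.concatenate([pix(K,M,Rz@np.array(l)+[p[0],p[1],0])-np.array([u,v])/1.5 for u,v,l in pts])
    s=least_squares(r,x0,x_scale=[.01,.01,.1]); print("xy",s.x[:2].round(4),"yaw",np.degrees(s.x[2]).round(1),"res px",s.fun.round(1)); return s.x
E
python3 - <<'E'
from fit import *
d=np.load("w5.npz");K,M=d["K"],d["M"]
f=lambda u,v,z:pt(K,M,u/1.5,v/1.5,z)
for n,a,b,z in (("L ring",(365,200),(400,282),.085),("L foot",(392,192),(416,238),.014),("S bar",(68,232),(125,300),.11),("s foot",(608,221),(565,256),.014),("s ring",(612,290),(668,262),.08)):
    A,B=f(*a,z),f(*b,z); print(n,A.round(4),B.round(4),"len",np.linalg.norm(A-B).round(4),"ang",np.degrees(np.arctan2(*(B-A)[1::-1])).round(1))
i=cv2.imread("pics/w5.png"); a=cv2.resize(i[170:310,330:440],None,fx=5,fy=4); b=cv2.resize(i[200:310,560:680],None,fx=4,fy=4)
h=np.zeros((600,550+5,3),np.uint8); h[:560,:550]=a; cv2.imwrite("pics/c5.png",h)
E
```

```text
L ring [0.4916 0.124  0.085 ] [0.432  0.0953 0.085 ] len 0.0661 ang -154.3
L foot [0.4921 0.1044 0.014 ] [0.4534 0.0813 0.014 ] len 0.0451 ang -149.1
S bar [0.4619 0.3233 0.11  ] [0.4154 0.2889 0.11  ] len 0.0579 ang -143.5
s foot [ 0.4773 -0.0844  0.014 ] [ 0.4443 -0.0516  0.014 ] len 0.0465 ang 135.1
s ring [ 0.433  -0.0669  0.08  ] [ 0.457  -0.1052  0.08  ] len 0.0452 ang -57.9
```

View pics/c5.png

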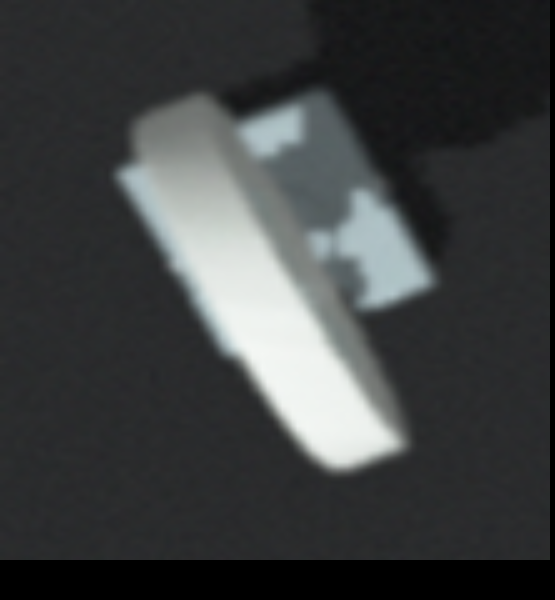

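```bash
python3 - <<'E'
from fit import *
d=np.load("w5.npz");K,M=d["K"],d["M"]
x=fit(K,M,[(353.6,213.3,[-.02,.023,.014]),(395,193,[.02,.023,.014]),(417.4,240.5,[.02,-.023,.014])],[.467,.105,-1.1])
x=fit(K,M,[(353.6,213.3,[-.02,.023,.014]),(395,193,[.02,.023,.014]),(417.4,240.5,[.02,-.023,.014]),(397,286.5,[-.006,-.036,.08]),(411,281.5,[.006,-.036,.08])],[.467,.105,-1.1])
plan([x[0],x[1],.092],x[2])
x=fit(K,M,[(608,221,[.02,.023,.014]),(565,256,[.02,-.023,.014]),(598,289,[-.02,-.023,.014])],[.45,-.08,.8])
x=fit(K,M,[(170,206,[.02,.023,.014]),(199,245,[.02,-.023,.014]),(168,271,[-.02,-.023,.014]),(63,233,[-.005,.03,.11]),(125,303,[-.005,-.03,.11])],[.44,.3,-1])
E
```

```text
xy [0.4616 0.1083] yaw -61.2 res px [-0.2 -0.   0.  -0.   0.2  0.1]
xy [0.4614 0.1086] yaw -62.2 res px [-0.3 -0.3  0.1  0.2 -0.3  0.6  0.1  0.2  0.3 -0.7]
t 9.23 pos [0.4632 0.1042 0.2783] shift cm [-0.18 -0.45 18.63] turn deg [  0.   -0.1 -24.8] q7 -1.91 F [ 0.8 -0.9  0.2] g 0.599
xy [ 0.4492 -0.0645] yaw -62.2 res px [ -9.7  -1.8  30.    6.1 -20.3  -3.8]
xy [0.4409 0.3015] yaw -52.5 res px [-3.7 -1.2  0.1  1.6 -2.1  0.9  2.9 -0.4  1.7 -0.7]
```

Call:
move_arm(commands="0.6 -0.18 -0.45 1 0 0 -4;0.6 0 0 2 0 0 -6;0.6 0 0 2.5 0 0 -6;0.6 0 0 2.5 0 0 -6;0.6 0 0 2 0 0 -2.8;0.6 0 0 0 0 0 0;0.6 0 0 0 0 0 0")

```text
t: 9.82
eef_pos: [0.4607, 0.1085, 0.177]
tool_rot: [-0.0, 0.971, 0.24, -0.001]
contact_force: [0.3, 1.2, 1.1]
gripper_width: 0.603
```

```bash
python3 - <<'E'
from fit import *
plan([.4615,.1085,.0905],np.radians(-62))
i,K,M=cam("wrist"); save("w6",i); np.savez("w6",K=K,M=M)
E
```

```text
t 9.82 pos [0.4607 0.1085 0.177 ] shift cm [0.09 0.04 8.65] turn deg [-0.1  0.1 -0.3] q7 -1.56 F [0.3 1.2 1.1] g 0.603
```

View pics/w6.png

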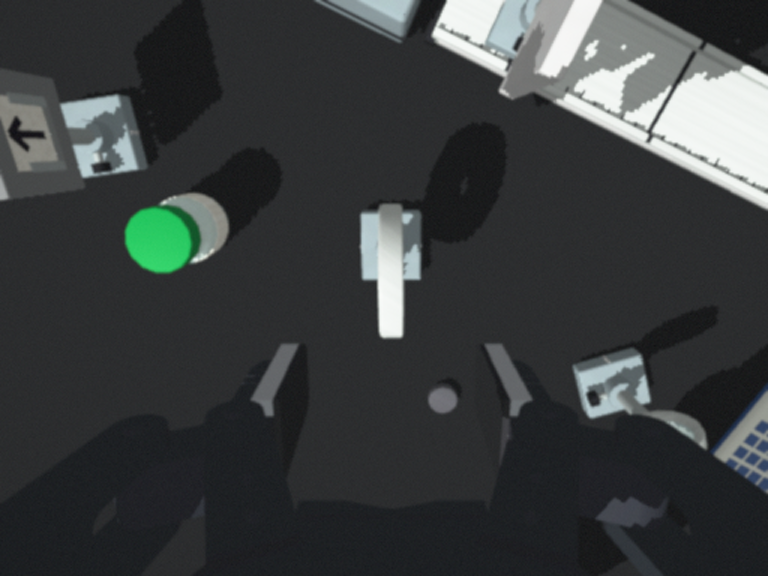

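The ring stands square to the jaws at column 391, the jaw mid-plane, so I descend and grip.

Call:
move_arm(commands="0.6 0.09 0.03 1 0 0 0;0.6 0 0 2.5 0 0 0;0.6 0 0 2.5 0 0 0;0.5 0 0 2 0 0 0;0.4 0 0 0.65 0 0 0;0.35 0 0 0 0 0 0;0.25 0 0 0 0 0 0;0.2 0 0 0 0 0 0;0.15 0 0 0 0 0 0;0 0 0 0 0 0 0;0 0 0 0 0 0 0")

```text
t: 10.78
eef_pos: [0.4625, 0.1095, 0.0925]
tool_rot: [-0.0, 0.971, 0.241, 0.001]
contact_force: [-1.4, 0.2, 6.6]
gripper_width: 0.102
```

```bash
python3 - <<'E'
from h import *
plan([.640,-.201,.27],np.radians(-86.9))
E
```

```text
t 10.78 pos [0.4625 0.1095 0.0925] shift cm [  1.23  35.75 -17.73] turn deg [-0.  -0.2 24.8] q7 -1.64 F [-1.4  0.2  6.6] g 0.102
```

Call:
move_arm(commands="0 0 0 -0.5 0 0 0;0 0 0 -1 0 0 0;0 0 0 -2 0 0 0;0 0 0 -3 0 0 0;0 0 0 -3.5 0 0 0;0 0 0 -3.5 0 0 0;0 0 0 -3 0 0 4;0 0 0 -1.2 0 0 6;0 0 0 0 0 0 6;0 0 0 0 0 0 6;0 0 0 0 0 0 2.8;0 0 0 0 0 0 0")

```text
t: 11.78
eef_pos: [0.4609, 0.1086, 0.2687]
tool_rot: [0.0, 1.0, 0.026, 0.0]
contact_force: [0.6, 0.4, -3.2]
gripper_width: 0.099
```

```bash
python3 - <<'E'
from h import *
plan([.640,-.201,.26],np.radians(-86.9))
E
```

```text
t 11.78 pos [0.4609 0.1086 0.2687] shift cm [16.29 31.85  0.87] turn deg [ 0.  -0.  -0.1] q7 -1.93 F [ 0.6  0.4 -3.2] g 0.099
```

Call:
move_arm(commands="0 0.9 1.75 0 0 0 0;0 1.7 3.35 0 0 0 0;0 1.7 3.35 0 0 0 0;0 1.7 3.35 0 0 0 0;0 1.7 3.35 0 0 0 0;0 1.7 3.35 0 0 0 0;0 1.7 3.35 0 0 0 0;0 1.7 3.35 0 0 0 0;0 1.7 3.35 0 0 0 0;0 1.2 2 0.5 0 0 0;0 0.6 1.3 2 0 0 0;0 0 0 2 0 0 0")

```text
t: 12.78
eef_pos: [0.6423, -0.2056, 0.2232]
tool_rot: [0.001, 1.0, 0.025, 0.001]
contact_force: [-0.1, -0.6, -2.9]
gripper_width: 0.096
```

Call:
move_arm(commands="0 0 0 3 0 0 0;0 0 0 2.5 0 0 0;0 0 0 1 0 0 0;0 0 0 0 0 0 0;0 0 0 0 0 0 0")

```text
t: 13.2
eef_pos: [0.6412, -0.2006, 0.1587]
tool_rot: [-0.0, 1.0, 0.027, -0.0]
contact_force: [0.9, -0.1, -1.1]
gripper_width: 0.092
```

```bash
python3 - <<'E'
from h import *
plan([.640,-.201,.1055],np.radians(-86.9))
i,K,M=cam("wrist"); save("w7",i); np.savez("w7",K=K,M=M)
E
```

```text
t 13.2 pos [ 0.6412 -0.2006  0.1587] shift cm [-0.12  0.04  5.32] turn deg [-0.  0.  0.] q7 -1.39 F [ 0.9 -0.1 -1.1] g 0.092
```

View pics/w7.png

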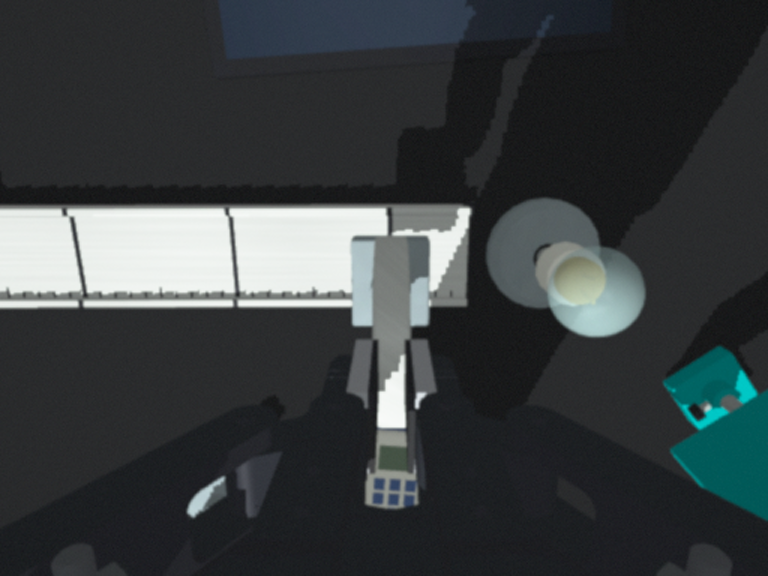

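```bash
python3 - <<'E'
from h import *
d=np.load("w7.npz");K,M=d["K"],d["M"]
f=lambda u,v,z:pt(K,M,u/1.5,v/1.5,z)
print("end",(f(471,207,.018)+f(467,306,.018))/2,f(471,207,.018),f(467,306,.018))
print("line2",(f(230,215,.012)+f(237,296,.012))/2,"line3",(f(70,215,.012)+f(83,296,.012))/2,"l1 far", f(390,215,.012))
z=.1587-.0925+.014
print("foot",np.mean([f(*p,z) for p in((351,237),(429,237),(351,326),(429,326))],0))
E
```

```text
end [ 0.64307314 -0.25015846  0.018     ] [ 0.67497379 -0.2483671   0.018     ] [ 0.61117248 -0.25194982  0.018     ]
line2 [ 0.63456774 -0.09997617  0.012     ] line3 [0.62912383 0.00082749 0.012     ] l1 far [ 0.66657594 -0.19900078  0.012     ]
foot [ 0.64141497 -0.2004947   0.0802    ]
```

Call:
move_arm(commands="0 -0.1 0 1 0 0 0;0 0 0 1.5 0 0 0;0 0 0 1.2 0 0 0;0 0 0 0.8 0 0 0;0 0 0 0.4 0 0 0;0 0 0 0.2 0 0 0;0 0 0 0 0 0 0;0 0 0 0 0 0 0;0 0 0 0 0 0 0")

```text
t: 14.0
eef_pos: [0.6407, -0.2007, 0.1078]
tool_rot: [0.0, 1.0, 0.027, 0.001]
contact_force: [-0.5, -0.2, -3.3]
gripper_width: 0.096
```

Call:
move_arm(commands="0 -0.05 -0.02 0.15 0 0 0;0 0 0 0.1 0 0 0;0 0 0 0.1 0 0 0;0 0 0 0 0 0 0;0 0 0 0 0 0 0;0 0 0 0 0 0 0")

```text
t: 14.5
eef_pos: [0.6403, -0.2004, 0.1047]
tool_rot: [0.0, 1.0, 0.027, 0.001]
contact_force: [-0.6, 0.6, 5.6]
gripper_width: 0.093
```

Call:
move_arm(commands="0.15 0 0 0 0 0 0;0.2 0 0 0 0 0 0;0.3 0 0 0 0 0 0;0.4 0 0 0 0 0 0;0.45 0 0 0 0 0 0;0.45 0 0 -1 0 0 0;0.45 0 0 -2 0 0 0;0.45 0 0 -3 0 0 0;0.45 0 0 -4 0 0 0;0.45 0 0 -4 0 0 0;0.45 0 0 -3 0 0 0;0.45 0 0 0 0 0 0")

```text
t: 15.5
eef_pos: [0.6433, -0.2012, 0.2829]
tool_rot: [0.002, 1.0, 0.027, 0.007]
contact_force: [0.7, -0.1, 1.0]
gripper_width: 0.452
```

```bash
python3 - <<'E'
from h import *
plan([.441,.301,.27],np.radians(-53))
i,K,M=cam("scene"); np.savez("s2",K=K,M=M,i=i); print(i[120:300,150:400].mean())
E
```

```text
t 15.5 pos [ 0.6433 -0.2012  0.2829] shift cm [-17.55 -51.22   0.87] turn deg [  0.4  -0.7 -34. ] q7 -1.37 F [ 0.7 -0.1  1. ] g 0.452
84.64425185185185
```

Call:
move_arm(commands="0.6 -0.6 -1.8 0 0 0 0;0.6 -1.25 -3.7 0 0 0 0;0.6 -1.25 -3.7 0 0 0 0;0.6 -1.25 -3.7 0 0 0 0;0.6 -1.25 -3.7 0 0 0 0;0.6 -1.25 -3.7 0 0 0 0;0.6 -1.25 -3.7 0 0 0 0;0.6 -1.25 -3.7 0 0 0 0;0.6 -1.25 -3.7 0 0 0 0;0.6 -1.25 -3.7 0 0 0 0;0.6 -1.25 -3.7 0 0 0 0;0.6 -1.25 -3.7 0 0 0 0")

```text
t: 16.55
eef_pos: [0.4721, 0.2174, 0.273]
tool_rot: [0.0, 1.0, 0.027, -0.001]
contact_force: [1.1, 0.3, 0.5]
gripper_width: 0.595
```

Call:
move_arm(commands="0.6 -1.25 -3.7 0 0 0 0;0.6 -1.25 -3.4 0 0 0 0;0.6 -0.7 -1.6 0 0 0 -4;0.6 0 0 0 0 0 -6;0.6 0 0 0 0 0 -6;0.6 0 0 0 0 0 -6;0.6 0 0 0 0 0 -6;0.6 0 0 0 0 0 -5;0.6 0 0 0 0 0 0;0.6 0 0 0 0 0 0")

```text
t: 17.38
eef_pos: [0.4367, 0.3011, 0.273]
tool_rot: [0.0, 0.951, 0.308, -0.001]
contact_force: [0.3, -0.7, 0.7]
gripper_width: 0.601
```

```bash
python3 - <<'E'
from h import *
plan([.441,.301,.2],np.radians(-53))
i,K,M=cam("wrist"); save("w8",i); np.savez("w8",K=K,M=M)
E
```

```text
t 17.38 pos [0.4367 0.3011 0.273 ] shift cm [0.35 0.26 7.3 ] turn deg [-0.   0.1 -1.1] q7 -1.79 F [ 0.3 -0.7  0.7] g 0.601
```

View pics/w8.png

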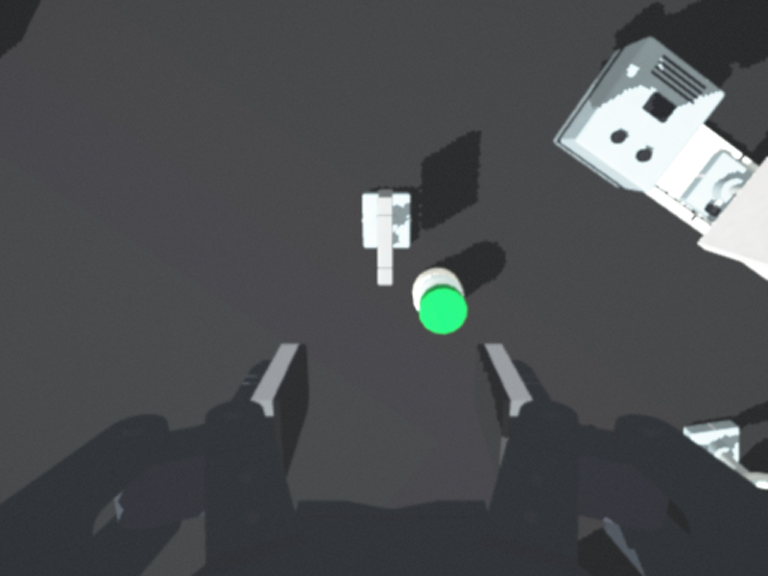

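```bash
python3 - <<'E'
from fit import *
d=np.load("w8.npz");K,M=d["K"],d["M"]
f=lambda u,v,z:pt(K,M,u/1.5,v/1.5,z)
c=(f(386,194,.11)+f(385,284,.11))/2; print(c)
x=fit(K,M,[(362,193,[-.02,.023,.014]),(411,193,[.02,.023,.014]),(411,247.5,[.02,-.023,.014]),(362.5,247.5,[-.02,-.023,.014]),(378,284,[-.005,-.03,.11]),(392,284,[.005,-.03,.11])],[.44,.3,-.9])
plan([x[0],x[1],.0855],x[2])
E
```

```text
[0.43971688 0.30690862 0.11      ]
xy [0.4389 0.3066] yaw -54.3 res px [ 0.6  0.1 -0.6  0.2 -1.  -0.5  0.7 -0.6 -0.   0.2  0.3  0.3]
t 17.43 pos [0.4368 0.3011 0.2731] shift cm [ 0.51 -0.32 18.76] turn deg [0.  0.1 0.2] q7 -1.79 F [ 0.9 -0.4  0.3] g 0.602
```

Call:
move_arm(commands="0.6 0.3 -0.2 1 0 0 0;0.6 0.2 -0.12 2.5 0 0 0;0.6 0 0 3.5 0 0 0;0.6 0 0 3.5 0 0 0;0.6 0 0 3 0 0 0;0.5 0 0 2.5 0 0 0;0.4 0 0 1.7 0 0 0;0.35 0 0 0.7 0 0 0;0.35 0 0 0 0 0 0")

```text
t: 18.18
eef_pos: [0.4379, 0.3063, 0.0875]
tool_rot: [0.0, 0.951, 0.309, -0.002]
contact_force: [0.5, 0.3, -0.3]
gripper_width: 0.353
```

```bash
python3 - <<'E'
from h import *
plan([.4392,.3067,.0860],np.radians(-54.3))
E
```

```text
t 18.18 pos [0.4379 0.3063 0.0875] shift cm [0.13 0.04 0.15] turn deg [-0.   0.2  0.3] q7 -1.94 F [ 0.5  0.3 -0.3] g 0.353
```

Call:
move_arm(commands="0.3 0.13 0.04 0.1 0 0 0.3;0.25 0 0 0 0 0 0;0.2 0 0 0 0 0 0;0.15 0 0 0 0 0 0;0.1 0 0 0 0 0 0;0 0 0 0 0 0 0;0 0 0 0 0 0 0;0 0 0 0 0 0 0")

```text
t: 18.85
eef_pos: [0.4406, 0.3074, 0.0888]
tool_rot: [-0.0, 0.952, 0.307, 0.0]
contact_force: [-0.5, 0.3, -0.3]
gripper_width: 0.004
```

```bash
python3 - <<'E'
from h import *
plan([.6343,-.1002,.26],np.radians(-86.9))
E
```

```text
t 18.85 pos [0.4406 0.3074 0.0888] shift cm [ -8.09  44.4  -17.12] turn deg [-0.  -0.  32.7] q7 -1.94 F [-0.5  0.3 -0.3] g 0.004
```

The jaws shut on nothing, so I look before moving on.

```bash
python3 - <<'E'
from h import *
i,K,M=cam("wrist"); s,K2,M2=cam("scene")
a=cv2.resize(i,None,fx=1,fy=1); b=cv2.resize(s[200:340,300:440],(384,384),interpolation=cv2.INTER_CUBIC)
a=i[:, 100:420]; h=np.hstack([a,b]); cv2.imwrite("pics/w9.png",h[:,:,::-1])
E
```

```text
(no output)
```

View pics/w9.png

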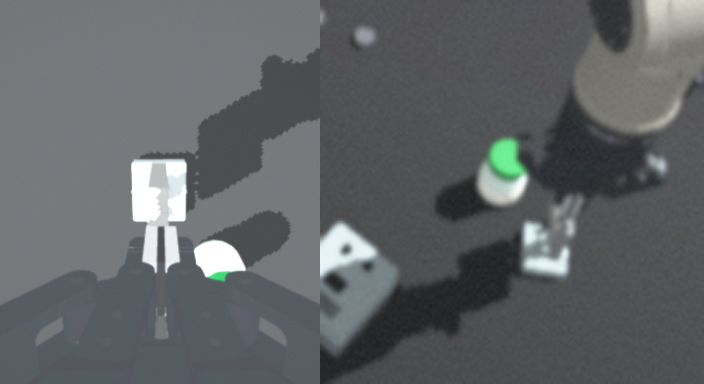

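```bash
python3 - <<'E'
from h import *
i,K,M=cam("wrist"); np.savez("w9",K=K,M=M,i=i)
Rz=R.from_euler("z",-54.3,degrees=True).as_matrix()
for l in ([-.02,.023,.014],[.02,.023,.014],[.02,-.023,.014],[-.005,.03,.11],[.005,.03,.11],[-.005,.03,.05],[.005,.03,.05],[0,0,.11]):
    print(l,(pix(K,M,Rz@np.array(l)+[.439,.3066,0])-[100,0]).round(0))
for y in (170,180,190,200,210,220,230,240,250,270,290,310,330): print(y,i[y,228:294:3].mean(1).astype(int))
print(bot.get_obs()["eef_pos"],bot.get_obs()["gripper_width"])
E
```

```text
[-0.02, 0.023, 0.014] [132. 162.]
[0.02, 0.023, 0.014] [187. 162.]
[0.02, -0.023, 0.014] [185. 220.]
[-0.005, 0.03, 0.11] [147. 187.]
[0.005, 0.03, 0.11] [170. 187.]
[-0.005, 0.03, 0.05] [151. 162.]
[0.005, 0.03, 0.05] [167. 162.]
[0, 0, 0.11] [159. 248.]
170 [122 207 255 255 255 255 255 255 191 191 190 189 191 255 255 255 255 255
 255 252  79  77]
180 [121 161 255 255 255 255 255 231 191 191 190 191 190 199 232 232 231 232
 232 191  77  78]
190 [122 189 255 255 255 255 255 255 255 246 212 211 212 207 225 230 231 232
 243 252  83  78]
200 [122 134 255 255 255 255 255 255 255 255 242 210 210 220 255 255 255 255
 255 222  76  78]
210 [121 126 255 255 255 255 255 255 255 255 238 210 209 206 232 255 255 255
 255 210  91 110]
220 [123 122 248 254 254 252 253 252 227 230 208 208 209 208 251 252 252 252
 251 148 122 121]
230 [122 123 123 122 121 122 226 238 239 238 107  83 156 238 239 239 180 121
 123 121 122 121]
240 [121 101  94  92  95 103 238 239 239 238  94  83 141 239 239 238 229  96
  92  93  91 108]
250 [100  96  96  96  96 175 239 239 239 234  91  82 124 238 239 239 238 125
  95  97  95  96]
270 [ 92  94  95  97  97  94  92  92  94 224 102  96 125 167  93  92  91  95
  98  98  97  95]
290 [93 91 93 92 94 93 92 91 92 92 95 95 93 94 89 93 93 91 89 91 91 91]
310 [ 91  90  92  91  90  90  89  92  95 103  97  94 105  94  95  92  91  92
  92  91  92  92]
330 [ 93  92  92  91  90  93  90  91  92 109 121 120 122 106  91  92  90  92
  90  90  92  92]
[0.44050324 0.30743896 0.08860768] 0.0034591630528471857
```

```bash
python3 - <<'E'
from h import *
w=np.load("w9.npz")["i"]; a=cv2.resize(w[150:330,210:310],None,fx=3,fy=3,interpolation=cv2.INTER_CUBIC)
out=[a]
for n in("scene","side"):
    i,K,M=cam(n); u,v=pix(K,M,[.439,.307,.07]).astype(int); print(n,u,v)
    c=i[max(v-45,0):v+45,max(u-40,0):u+40]; out.append(cv2.resize(c,(240,270),interpolation=cv2.INTER_CUBIC))
h=np.hstack([a,np.vstack(out[1:])]); cv2.imwrite("pics/w10.png",h[:,:,::-1]); print(h.shape)
E
```

```text
scene 386 280
side 208 133
(540, 540, 3)
```

View pics/w10.png

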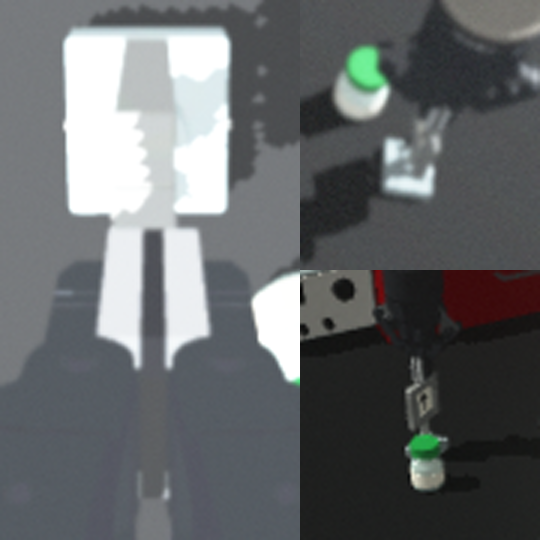

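The frame still stands upright in place, with the shut fingertips at its top bar, so the pinch was too high and slipped off. I'll open, go lower and grip again.

Call:
move_arm(commands="0.1 0 0 0 0 0 0;0.2 0 0 0 0 0 0;0.3 0 0 0 0 0 0;0.4 0 0 0 0 0 0;0.5 0 0 0 0 0 0;0.5 0 0 0 0 0 0;0.5 0 0 0 0 0 0")

```text
t: 19.68
eef_pos: [0.4405, 0.3075, 0.0886]
tool_rot: [-0.0, 0.952, 0.307, 0.0]
contact_force: [0.1, -0.3, -0.6]
gripper_width: 0.5
```

```bash
python3 - <<'E'
from h import *
plan([.439,.3066,.079],np.radians(-54.3))
i,K,M=cam("wrist"); w=np.load("w9.npz")["i"]
print("diff foot area",np.abs(i[155:225,225:295].astype(int)-w[155:225,225:295]).mean())
for y in (165,175,185,190,200,210,220,230,240,250,270,290,310,330): print(y,i[y,228:294:3].mean(1).astype(int))
E
```

```text
t 19.68 pos [0.4405 0.3075 0.0886] shift cm [-0.18 -0.02  0.96] turn deg [ 0.  -0.   0.1] q7 -1.94 F [ 0.1 -0.3 -0.6] g 0.5
diff foot area 6.32
165 [118 210 255 255 255 255 255 255 198 185 184 186 184 255 255 255 255 255
 255 253  76  73]
175 [118 164 255 255 255 255 255 252 185 186 184 185 185 227 233 251 255 252
 228 208  76  74]
185 [117 139 255 255 255 255 255 193 187 185 185 186 183 187 219 227 228 229
 229 227  75  75]
190 [119 191 255 255 255 255 255 205 206 206 206 206 206 200 220 225 228 228
 240 249  82  76]
200 [117 129 255 255 255 255 255 205 205 205 204 204 204 204 255 255 255 255
 255 220  75  76]
210 [118 122 255 255 255 255 255 206 200 202 200 201 202 199 228 255 255 255
 255 205  88 108]
220 [117 117 246 254 254 254 253 203 201 203 204 203 203 202 250 250 250 250
 250 144 118 119]
230 [117 118 117 118 118 118 126 201 202 202 202 203 202 195 120 118 118 118
 119 119 119 118]
240 [118 118 118 116 118 118 122 199 205 201 204 255 255 251 120 119 119 116
 118 118 117 119]
250 [118 117 118 116 119 118 131 255 255 255 255 255 255 252 120 118 118 120
 118 118 116 120]
270 [118 118 118 118 117 117 124 255 255 255 255 255 255 252 120 118 117 116
 118 118 237 255]
290 [118 119 117 117 118 116 120 255 255 255 255 255 255 251 118 118 118 119
 118 118 117 119]
310 [117 118 117 117 117 117 117 118 117 117 117 117 116 117 117 118 119 117
 117 119 117 118]
330 [117 117 116 116 117 116 117 117 117 116 117 118 117 117 116 116 117 117
 117 116 116 118]
```

Call:
move_arm(commands="0.4 -0.1 0 0.3 0 0 0;0.35 -0.05 0 0.3 0 0 0;0.3 0 0 0.1 0 0 0;0.25 0 0 0 0 0 0;0.2 0 0 0 0 0 0;0.15 0 0 0 0 0 0;0.1 0 0 0 0 0 0;0.05 0 0 0 0 0 0;0 0 0 0 0 0 0;0 0 0 0 0 0 0;0 0 0 0 0 0 0;0 0 0 0 0 0 0", force=50)

```text
t: 20.73
eef_pos: [0.4393, 0.3068, 0.0818]
tool_rot: [-0.0, 0.952, 0.307, 0.0]
contact_force: [-0.9, 1.0, 2.8]
gripper_width: 0.097
```

Held now (opening 0.097). Next: lift and turn.

Call:
move_arm(commands="0 0 0 -0.5 0 0 0;0 0 0 -1 0 0 0;0 0 0 -2 0 0 0;0 0 0 -3 0 0 0;0 0 0 -3.5 0 0 0;0 0 0 -3.5 0 0 2;0 0 0 -3 0 0 5;0 0 0 -1.5 0 0 6;0 0 0 0 0 0 6;0 0 0 0 0 0 6;0 0 0 0 0 0 5;0 0 0 0 0 0 2.6")

```text
t: 21.73
eef_pos: [0.439, 0.3061, 0.2622]
tool_rot: [0.0, 1.0, 0.025, 0.0]
contact_force: [0.6, 0.3, -3.1]
gripper_width: 0.093
```

```bash
python3 - <<'E'
from h import *
plan([.6343,-.1002,.26],np.radians(-86.9))
E
```

```text
t 21.73 pos [0.439  0.3061 0.2622] shift cm [17.46 41.56  0.23] turn deg [ 0.   0.  -0.2] q7 -2.36 F [ 0.6  0.3 -3.1] g 0.093
```

Call:
move_arm(commands="0 0.8 1.86 0 0 0 0;0 1.5 3.55 0 0 0 0;0 1.5 3.55 0 0 0 0;0 1.5 3.55 0 0 0 0;0 1.5 3.55 0 0 0 0;0 1.5 3.55 0 0 0 0;0 1.5 3.55 0 0 0 0;0 1.5 3.55 0 0 0 0;0 1.5 3.55 0 0 0 0;0 1.5 3.55 0 0 0 0;0 1.5 3.55 0 0 0 0;0 1.3 3 0 0 0 0")

```text
t: 22.73
eef_pos: [0.6324, -0.0905, 0.2619]
tool_rot: [0.0, 1.0, 0.027, -0.0]
contact_force: [1.0, 1.1, -2.4]
gripper_width: 0.095
```

Call:
move_arm(commands="0 0.4 1.2 1.5 0 0 0;0 0 0 3 0 0 0;0 0 0 3.5 0 0 0;0 0 0 2.5 0 0 0;0 0 0 1 0 0 0;0 0 0 0 0 0 0;0 0 0 0 0 0 0")

```text
t: 23.32
eef_pos: [0.6372, -0.0986, 0.1474]
tool_rot: [-0.0, 1.0, 0.028, 0.0]
contact_force: [0.4, 0.3, -0.9]
gripper_width: 0.096
```

```bash
python3 - <<'E'
from h import *
plan([.6345,-.1004,.0938],np.radians(-86.9))
i,K,M=cam("wrist"); np.savez("w11",K=K,M=M,i=i)
u=(pix(K,M,[0.66,-.1,.05])).astype(int)
for v in range(120,240,6): print(v,i[v,215:305:4].mean(1).astype(int))
E
```

```text
t 23.32 pos [ 0.6372 -0.0986  0.1474] shift cm [-0.28  0.17  5.36] turn deg [-0.  -0.   0.1] q7 -1.57 F [ 0.4  0.3 -0.9] g 0.096
120 [42 42 45 43 43 43 44 43 42 41 43 43 32 24 26 24 24 27 26 25 23 25 24]
126 [32 31 29 42 34 31 38 41 38 32 26 39 30 24 24 27 25 22 27 26 26 22 27]
132 [23 27 24 25 26 23 25 26 23 23 25 25 25 24 26 24 26 23 23 23 24 27 21]
138 [33 38 39 38 37 38 39 39 37 38 38 40 39 39 38 38 37 39 38 40 38 41 37]
144 [237 238 238 238 238 239 238 240 239 239 230 123  72 130 129 129 130 130
 130 130 130 130 129]
150 [236 236 237 237 236 236 236 235 236 236 235 223  70 122 121 121 121 119
 119 119 120 120 122]
156 [239 239 239 240 239 239 238 239 239 238 238 229 106 157 220 222 225 156
 217 218 231 158 232]
162 [238 238 239 239 235 112 111 112 112 109  87  86  86  91  91  90  90  92
 212 234 234 233 233]
168 [238 238 238 238 234 188 188 188 188 144  72  72  72  74  95  96  94  94
 172 235 235 235 234]
174 [241 241 241 242 236 190 190 189 189 113  72  73  73  72  94  94  94  95
 193 238 238 239 239]
180 [241 241 241 241 236 192 190 189 190  90  71  73  74  72  90  95  93  93

[... 212 characters left out ...]
36 235]
198 [231 224 239 234 231 194 194 192 189  83  82  81  82  80  80 164 119 130
 224 237 227 223 230]
204 [130 125 130 131 129 195 195 193 186  82  81  80  79  80  90 189 190 192
 132 135 133 133 130]
210 [128 128 127 128 127 192 195 197 195  84  80  80  81  81 103 189 189 190
 141 145 147 146 147]
216 [ 45  43  44  43  45 197 201 201 198  84  78  81  78  80 102 192 189 190
  55  45  42  43  44]
222 [ 43  43  45  43  44  99 102 103 101  80  80  79  80  80  80  99 100  97
  45  44  46  43  44]
228 [ 43  42  43  43  44  44  99 100  92  55  81  79  81  80  44  99  99  98
  42  43  44  44  43]
234 [ 43  44  43  45  44  61 100 100  82  42  81  80  81  81  29  93 100 100
  46  43  45  43  42]
```

```bash
python3 - <<'E'
from h import *
d=np.load("w11.npz");K,M,i=d["K"],d["M"],d["i"].mean(2)
z=.1474-.0818+.014
print("row147",i[147,255:272].astype(int),"row153",i[153,255:272].astype(int),"\nfoot L",i[180,228:238].astype(int),"R",i[180,280:292].astype(int),"\ntop",i[156:166,240].astype(int),"bot",i[214:228,240].astype(int),"\ncol225 top",i[134:146,225].astype(int),"bot",i[196:218,225].astype(int))
print("foot ctr",np.mean([pt(K,M,u,v,z) for u in(234,287) for v in(161,218)],0))
print("far line pt",pt(K,M,263,150,.012),"expected on line2: L2+.0x")
print("edges",pt(K,M,225,139,.018),pt(K,M,225,213.5,.018))
E
```

```text
row147 [239 239 236 218 189 124  57  38  68 110 121 123 122 122 122 122 124] row153 [238 238 238 237 226 149  66  40  70 111 124 125 124 125 125 124 125] 
foot L [241 241 241 236 213 191 192 192 192 191] R [ 95  94  92  93  94  95 129 196 230 236 236 237] 
top [239 238 226 159  98  89 112 149 179 188] bot [200 201 201 201 202 201 193 163 102  54  43  53  79  95] 
col225 top [ 24  24  23  24  39  73 105 129 179 227 237 239] bot [241 241 241 231 175 132 123 119 131 183 228 239 236 209 129  62  44  42
  44  43  43  44]
foot ctr [ 0.63905948 -0.09876764  0.0796    ]
far line pt [ 0.65821425 -0.09995156  0.012     ] expected on line2: L2+.0x
edges [ 0.66708761 -0.06561597  0.018     ] [ 0.59700015 -0.06747702  0.018     ]
```

Call:
move_arm(commands="0 -0.15 0.1 1 0 0 0;0 -0.12 0.08 1.5 0 0 0;0 0 0 1.2 0 0 0;0 0 0 0.8 0 0 0;0 0 0 0.4 0 0 0;0 0 0 0.15 0 0 0;0 0 0 0 0 0 0;0 0 0 0 0 0 0;0 0 0 0 0 0 0")

```text
t: 24.12
eef_pos: [0.6349, -0.1007, 0.0968]
tool_rot: [0.0, 1.0, 0.028, 0.001]
contact_force: [-0.2, 0.0, -2.5]
gripper_width: 0.093
```

Call:
move_arm(commands="0 -0.03 -0.03 0.15 0 0 0.1;0 0 0 0.1 0 0 0;0 0 0 0.1 0 0 0;0 0 0 0 0 0 0;0 0 0 0 0 0 0;0 0 0 0 0 0 0")

```text
t: 24.62
eef_pos: [0.6347, -0.1001, 0.0938]
tool_rot: [-0.0, 1.0, 0.027, 0.001]
contact_force: [-2.0, 1.0, 5.2]
gripper_width: 0.098
```

Call:
move_arm(commands="0.15 0 0 0 0 0 0;0.2 0 0 0 0 0 0;0.3 0 0 0 0 0 0;0.4 0 0 0 0 0 0;0.45 0 0 0 0 0 0;0.45 0 0 -1 0 0 0;0.45 0 0 -2 0 0 0;0.45 0 0 -3 0 0 0;0.45 0 0 -4 0 0 0;0.45 0 0 -4 0 0 0;0.45 0 0 -3 0 0 0;0.45 0 0 0 0 0 0")

```text
t: 25.62
eef_pos: [0.6379, -0.1005, 0.2716]
tool_rot: [0.001, 1.0, 0.027, 0.007]
contact_force: [-0.3, -0.7, -0.0]
gripper_width: 0.452
```

```bash
python3 - <<'E'
from fit import *
plan([.448,-.080,.25],np.radians(45))
d=np.load("w5.npz");K,M=d["K"],d["M"]
x=fit(K,M,[(608,221,[.02,.023,.014]),(565,256,[-.02,.023,.014]),(598,289,[-.02,-.023,.014])],[.45,-.08,-.7])
x=fit(K,M,[(608,221,[.02,.023,.014]),(565,256,[.02,-.023,.014]),(598,289,[-.02,-.023,.014])][::-1],[.45,-.08,.7])
x=fit(K,M,[(608,221,[.02,-.023,.014]),(565,256,[.02,.023,.014]),(598,289,[-.02,.023,.014])],[.45,-.08,.7])
E
```

```text
t 25.62 pos [ 0.6379 -0.1005  0.2716] shift cm [-18.88  -3.06   1.9 ] turn deg [-0.2 -0.7 48. ] q7 -1.54 F [-0.3 -0.7 -0. ] g 0.452
xy [ 0.4451 -0.0841] yaw -45.0 res px [-2.1  1.2  1.9 -2.   0.2  0.7]
xy [ 0.4492 -0.0645] yaw -62.2 res px [-20.3  -3.8  30.    6.1  -9.7  -1.8]
xy [ 0.4472 -0.084 ] yaw 48.8 res px [-0.2 -0.3  1.5  1.1 -1.3 -0.8]
```

Call:
move_arm(commands="0.6 -1.5 -0.3 0 0 0 0;0.6 -3 -0.5 0 0 0 0;0.6 -3.7 -0.6 0 0 0 0;0.6 -3.7 -0.6 0 0 0 0;0.6 -3.4 -0.6 0 0 0 0;0.6 -2.4 -0.4 0 0 0 4;0.6 -1 0 0 0 0 6;0.6 0 0 0 0 0 7;0.6 0 0 0 0 0 7;0.6 0 0 0 0 0 7;0.6 0 0 0 0 0 7;0.6 0 0 0 0 0 6")

```text
t: 26.62
eef_pos: [0.4456, -0.0797, 0.2631]
tool_rot: [-0.0, 0.936, -0.353, 0.0]
contact_force: [-0.7, -0.2, 0.6]
gripper_width: 0.599
```

Call:
move_arm(commands="0.6 0 0 0 0 0 0;0.6 0 0 0 0 0 0;0.6 0 0 0 0 0 0")

```text
t: 26.87
eef_pos: [0.4457, -0.0797, 0.2628]
tool_rot: [-0.0, 0.937, -0.348, 0.0]
contact_force: [0.7, 0.3, 0.3]
gripper_width: 0.599
```

```bash
python3 - <<'E'
from h import *
plan([.447,-.084,.0785],np.radians(48.8))
i,K,M=cam("wrist"); save("w12",i); np.savez("w12",K=K,M=M,i=i)
E
```

```text
t 26.87 pos [ 0.4457 -0.0797  0.2628] shift cm [ 0.37  0.24 18.43] turn deg [-0.  -0.   0.4] q7 -2.26 F [0.7 0.3 0.3] g 0.599
```

View pics/w12.png

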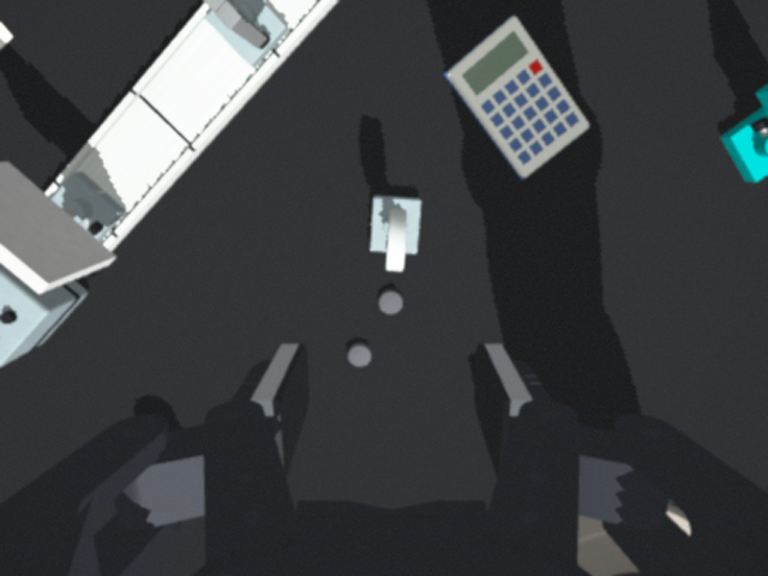

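The small lens foot's corners are (374,197), (422,201), (417,255) and (370,251), and the ring's near end is at (396,271). It is nearly square to the jaws.

```bash
python3 - <<'E'
from fit import *
d=np.load("w12.npz");K,M=d["K"],d["M"]
x=fit(K,M,[(374,197,[-.02,.023,.014]),(422,201,[.02,.023,.014]),(417,255,[.02,-.023,.014]),(370,251,[-.02,-.023,.014]),(387,271,[-.006,-.022,.082]),(406,272,[.006,-.022,.082])],[.447,-.084,-2.3])
plan([x[0],x[1],.078],x[2])
E
```

```text
xy [ 0.4444 -0.0845] yaw -134.6 res px [ 0.2  0.1  0.3 -0.4  0.6 -0.2  0.8  0.4 -0.   0.  -1.6  0.1]
t 26.92 pos [ 0.4457 -0.0797  0.2628] shift cm [ 0.22  0.45 18.48] turn deg [-0.  -0.   3.8] q7 -2.26 F [-0.2 -0.2 -0.4] g 0.601
```

Call:
move_arm(commands="0.6 0.12 0.25 1 0 0 0;0.6 0.1 0.2 2.5 0 0 3.8;0.6 0 0 3.5 0 0 0;0.6 0 0 3.5 0 0 0;0.6 0 0 3 0 0 0;0.5 0 0 2.5 0 0 0;0.4 0 0 1.8 0 0 0;0.35 0 0 0.9 0 0 0;0.35 0 0 0 0 0 0;0.35 0 0 0 0 0 0")

```text
t: 27.75
eef_pos: [0.4444, -0.0846, 0.0756]
tool_rot: [0.0, 0.925, -0.38, -0.0]
contact_force: [0.1, 0.4, 0.7]
gripper_width: 0.353
```

```bash
python3 - <<'E'
from h import *
plan([.4444,-.0845,.075],np.radians(-134.6))
i,K,M=cam("wrist"); g=i.mean(2).astype(int)
for l in ([0,.022,.082],[0,.011,.1],[.006,0,.102],[-.006,0,.102]):
    Rz=R.from_euler("z",-134.6,degrees=True).as_matrix(); print(pix(K,M,Rz@np.array(l)+[.4444,-.0845,0]).round(1))
for v in range(180,250,6): print(v,g[v,232:290:3])
E
```

```text
t 27.75 pos [ 0.4444 -0.0846  0.0756] shift cm [-0.   -0.01  0.06] turn deg [ 0.   0.  -0.1] q7 -2.41 F [0.1 0.4 0.7] g 0.353
[260.7 192. ]
[260.7 226.2]
[273.9 250.2]
[247.7 250.3]
180 [213 225 216 120 118 117 115 117 117 113 116 126 222 226 224 224 226 226
 203  55]
186 [207 227 227 222 122 112 106 109 114 114 126 124 107 210 225 226 226 226
 202  55]
192 [208 228 227 227 201 134 137 139 140 141 138 140 137 176 225 227 227 227
 206  62]
198 [189 226 226 226 198 146 144 141 140 143 144 145 144 217 219 227 226 227
 168  54]
204 [182 228 226 226 221 156 159 160 151 155 153 155 154 222 229 229 230 230
 166  54]
210 [176 225 227 228 219 175 180 176 174 171 169 165 164 221 229 229 229 229
 146  54]
216 [177 229 230 231 223 199 205 200 202 198 193 192 189 225 229 230 229 230
 141  54]
222 [141 225 222 221 212 223 225 227 223 221 221 219 218 218 220 222 222 223
 137  56]
228 [ 55  55  54  54  91 237 241 239 239 238 238 236 233 127  56  54  56  55
  57  55]
234 [ 54  53  55  57  94 245 248 248 247 247 247 245 243 138  55  56  56  56
  55  54]
240 [ 55  55  55  53  97 248 251 251 251 252 251 250 249 144  57  56  53  54
  56  54]
246 [ 55  54  56  55  97 251 253 253 253 253 253 252 252 153  55  55  54  56
  57  53]
```

Call:
move_arm(commands="0.3 0 0 0 0 0 0;0.25 0 0 0 0 0 0;0.2 0 0 0 0 0 0;0.15 0 0 0 0 0 0;0.1 0 0 0 0 0 0;0.05 0 0 0 0 0 0;0 0 0 0 0 0 0;0 0 0 0 0 0 0;0 0 0 0 0 0 0;0 0 0 0 0 0 0")

```text
t: 28.63
eef_pos: [0.4454, -0.0843, 0.0763]
tool_rot: [-0.0, 0.925, -0.38, 0.001]
contact_force: [0.3, 1.6, 5.2]
gripper_width: 0.106
```

Call:
move_arm(commands="0 0 0 -0.5 0 0 0;0 0 0 -1 0 0 0;0 0 0 -2 0 0 0;0 0 0 -3 0 0 -2;0 0 0 -3.5 0 0 -5;0 0 0 -3.5 0 0 -6.5;0 0 0 -3 0 0 -6.5;0 0 0 -2 0 0 -6.5;0 0 0 0 0 0 -6.5;0 0 0 0 0 0 -6.5;0 0 0 0 0 0 -5;0 0 0 0 0 0 -3.2")

```text
t: 29.63
eef_pos: [0.4436, -0.0847, 0.2611]
tool_rot: [0.0, 1.0, 0.028, -0.0]
contact_force: [0.5, -1.3, -1.8]
gripper_width: 0.108
```

```bash
python3 - <<'E'
from h import *
plan([.6293,-.0005,.26],np.radians(-86.9))
E
```

```text
t 29.63 pos [ 0.4436 -0.0847  0.2611] shift cm [19.01 -7.37  0.1 ] turn deg [0.  0.  0.1] q7 -1.49 F [ 0.5 -1.3 -1.8] g 0.108
```

Call:
move_arm(commands="0 1.5 -0.6 0 0 0 0;0 3 -1.15 0 0 0 0;0 3.5 -1.35 0 0 0 0;0 3.5 -1.35 0 0 0 0;0 3.5 -1.35 0 0 0 0;0 2.5 -1 0 0 0 0;0 1.3 -0.5 1.5 0 0 0.1;0 0 0 3 0 0 0;0 0 0 3.5 0 0 0;0 0 0 2.5 0 0 0;0 0 0 1 0 0 0;0 0 0 0 0 0 0")

```text
t: 30.63
eef_pos: [0.626, -0.0025, 0.1431]
tool_rot: [0.0, 1.0, 0.025, -0.003]
contact_force: [0.2, 0.0, -1.6]
gripper_width: 0.11
```

Call:
move_arm(commands="0 0 0 0 0 0 0;0 0 0 0 0 0 0")

```text
t: 30.8
eef_pos: [0.6298, -0.0019, 0.1479]
tool_rot: [-0.0, 1.0, 0.025, 0.002]
contact_force: [0.3, -0.0, -1.0]
gripper_width: 0.109
```

```bash
python3 - <<'E'
from h import *
plan([.6290,-.0006,.0883],np.radians(-86.9))
i,K,M=cam("wrist"); g=i.mean(2).astype(int); zt=bot.get_obs()["eef_pos"][2]-.0763
np.savez("w13",K=K,M=M,i=i)
p=pix(K,M,[.629,-.0006,zt+.014]); print("expect ctr",p)
print("line",[ (v,g[v,250:280].argmin()+250,g[v,250:280].min()) for v in (141,144,147,150,153,156)])
for v in range(140,240,6): print(v,g[v,220:304:4])
E
```

```text
t 30.8 pos [ 0.6298 -0.0019  0.1479] shift cm [-0.09 -0.14  5.96] turn deg [ 0.  -0.2 -0.3] q7 -1.76 F [ 0.3 -0.  -1. ] g 0.109
expect ctr [258.15089805 195.94535825]
line [(141, np.int64(258), np.int64(60)), (144, np.int64(258), np.int64(54)), (147, np.int64(258), np.int64(61)), (150, np.int64(258), np.int64(67)), (153, np.int64(258), np.int64(69)), (156, np.int64(258), np.int64(69))]
140 [159 159 163 165 165 167 166 168 169 142 107 118 118 118 118 118 118 118
 118 118 117]
146 [235 235 234 234 234 234 233 233 233 191 147 118 117 117 118 118 118 119
 119 119 120]
152 [235 235 235 234 235 234 233 234 234 220 186 232 235 224 230 233 236 221
 231 236 237]
158 [236 236 235 236 231 231 231 229 228 216 177 226 226 226 226 226 227 234
 235 234 234]
164 [240 239 238 168 153 153 154 153 156 156 156 154 111  92  91  90  99 203
 236 236 236]
170 [236 235 234 182 184 184 185 186 187 185 110  98  93  95  92 162 181 225
 239 239 239]
176 [237 237 237 196 186 185 185 185 182 119  94  94  92  93  93 180 182 223
 238 239 238]
182 [238 237 237 194 189 188 187 185 165  84  82  85  92  91  90 182 183 225
 237 236 236]
188 [235 235 235 204 191 190 188 106 109 145  98  99  93  87  92 183 184 224
 237 237 237]
194 [239 238 238 211 192 188 188 155 110 112 111 111 109 108 179 182 183 230
 241 241 241]
200 [118 125  95 148 190 188 184 154 114 111 114 113 115 124 184 184 184 119
 120 121  85]
206 [239 238 238 208 193 189 190 147 116 115 116 117 114 123 185 188 185 226
 234 234 236]
212 [ 42  41  42 100 191 192 192 148 120 119 117 121 117 121 186 184 184  50
  44  42  44]
218 [ 43  42  40 100 196 198 196 141 125 122 123 121 121 124 187 185 184  48
  42  41  44]
224 [ 43  43  41  49 100  99 101 110 127 128 128 128 128 132  99  98  95  42
  42  41  42]
230 [ 42  42  42  42  94  98  96  26 129 133 130 132 132  46  91  97  96  43
  42  42  43]
236 [ 43  39  37  38  96  98  96  24 127 129 128 129 151  50  85  99  97  60
  35  36  45]
```

```bash
python3 - <<'E'
from h import *
d=np.load("w13.npz");K,M=d["K"],d["M"]
print("foot",pt(K,M,259.8,193.5,.1479-.0763+.014),"line far",pt(K,M,258.3,148,.012),pt(K,M,258.3,156,.012))
plan([.6292,-.0003,.0883],np.radians(-86.9))
E
```

```text
foot [ 0.63083104 -0.00169482  0.0856    ] line far [0.65268751 0.0009339  0.012     ] [6.45310061e-01 5.83350215e-04 1.20000000e-02]
t 30.85 pos [ 0.6298 -0.0019  0.1481] shift cm [-0.08 -0.16  5.98] turn deg [ 0.  -0.2 -0.3] q7 -1.76 F [-0.4 -0.2 -1.7] g 0.106
```

Call:
move_arm(commands="0 -0.12 -0.16 1 0 0 -0.3;0 0 0 1.5 0 0 0;0 0 0 1.3 0 0 0;0 0 0 1 0 0 0;0 0 0 0.6 0 0 0;0 0 0 0.2 0 0 0;0 0 0 0 0 0 0;0 0 0 0 0 0 0;0 0 0 0 0 0 0")

```text
t: 31.6
eef_pos: [0.6276, -0.0005, 0.0902]
tool_rot: [0.0, 1.0, 0.028, 0.001]
contact_force: [-0.2, 0.0, -2.2]
gripper_width: 0.108
```

```bash
python3 - <<'E'
from h import *
plan([.6288,-.0003,.0883],np.radians(-86.9))
E
```

```text
t 31.6 pos [ 6.276e-01 -5.000e-04  9.020e-02] shift cm [ 0.12 -0.01  0.19] turn deg [ 0.  -0.1  0.1] q7 -1.78 F [-0.2  0.  -2.2] g 0.108
```

Call:
move_arm(commands="0 0.1 0 0.1 0 0 0.1;0 0 0 0.1 0 0 0;0 0 0 0.05 0 0 0;0 0 0 0 0 0 0;0 0 0 0 0 0 0;0 0 0 0 0 0 0")

```text
t: 32.1
eef_pos: [0.629, 0.0002, 0.0883]
tool_rot: [-0.0, 1.0, 0.027, 0.001]
contact_force: [-1.0, 0.3, 4.9]
gripper_width: 0.11
```

Contact made, so I release, lift and back off for a check.

Call:
move_arm(commands="0.15 0 0 0 0 0 0;0.2 0 0 0 0 0 0;0.3 0 0 0 0 0 0;0.4 0 0 0 0 0 0;0.45 0 0 0 0 0 0;0.45 0 0 -1 0 0 0;0.45 0 0 -2 0 0 0;0.45 0 0 -3 0 0 0;0.45 0 0 -4 0 0 0;0.45 0 0 -4 0 0 0;0.45 0 0 -4 0 0 0;0.45 0 0 -2 0 0 0")

```text
t: 33.1
eef_pos: [0.6298, 0.0, 0.2938]
tool_rot: [-0.0, 1.0, 0.027, 0.004]
contact_force: [0.3, -0.2, 0.5]
gripper_width: 0.45
```

Call:
move_arm(commands="0.45 -1.5 1.2 -1 0 0 0;0.45 -2.5 1.5 -1 0 0 0;0.45 -2.5 1.5 -1 0 0 0;0.45 -2.5 1 -1 0 0 0;0.45 -1 0 0 0 0 0;0.45 0 0 0 0 0 0;0.45 0 0 0 0 0 0;0.45 0 0 0 0 0 0")

```text
t: 33.77
eef_pos: [0.5316, -0.0567, 0.3269]
tool_rot: [-0.0, 1.0, 0.027, 0.0]
contact_force: [0.3, 0.8, -0.5]
gripper_width: 0.451
```

```bash
python3 - <<'E'
from h import *
i,K,M=cam("wrist"); save("f1",i); np.savez("f1",K=K,M=M,i=i); plan([0.6,0,.3])
s,K2,M2=cam("scene"); np.savez("f2",K=K2,M=M2,i=s)
a=cv2.resize(i[0:220],None,fx=1.5,fy=1.5,interpolation=cv2.INTER_CUBIC)
b=cv2.resize(s[120:320,150:406],(333,260),interpolation=cv2.INTER_CUBIC); z=np.zeros((260,768,3),np.uint8); z[:,:333]=b
w=cv2.resize(s[180:300,170:310],(303,260),interpolation=cv2.INTER_CUBIC); z[:,340:643]=w
cv2.imwrite("pics/f.png",np.vstack([a,z])[:,:,::-1])
E
```

```text
t 33.82 pos [ 0.5316 -0.0567  0.3267] shift cm [ 7.14 -5.28  2.67] turn deg [-0.  0.  0.] q7 -1.58 F [-0.6 -0.1  0.2] g 0.445
```

View pics/f.png

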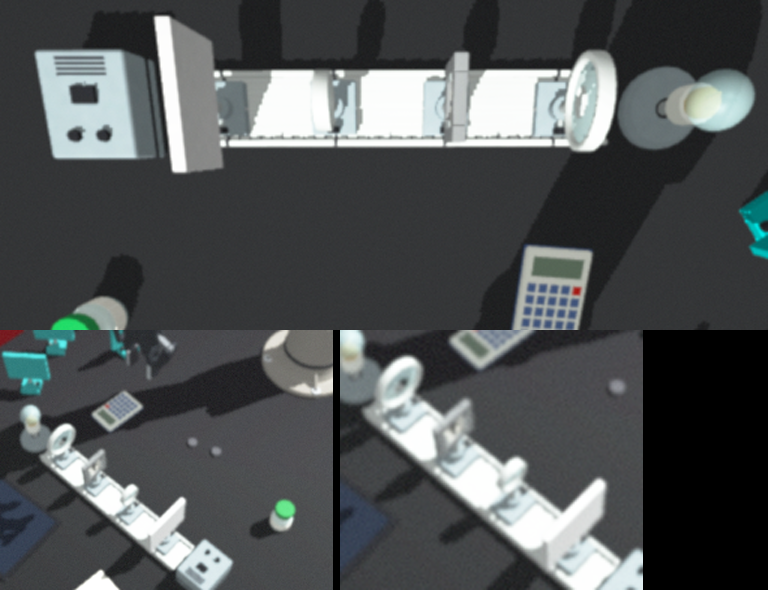

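All four stand upright in the right order. Last I check the along-track centring from the visible foot edges.

```bash
python3 - <<'E'
from h import *
d=np.load("f1.npz");K,M=d["K"],d["M"]
e=np.array([.6312,-.0504]); u=np.array([-.0546,.9985]); 
for n,x,v,s,l in (("screen",247,110,1,.15),("small",356,105,1,.05),("slide",422,105,-1,-.05),("large",535,108,-1,-.15)):
    p=pt(K,M,x/1.5,v/1.5,.026)[:2]; a=(p-e)@u; print(n,"centre along",round(a+s*.02,4),"line",l)
for x in (222,336,445,564): p=pt(K,M,x/1.5,144/1.5,.018)[:2]; print("tick",((p-e)@u).round(4))
g=d["i"].mean(2).astype(int)
for v in (70,75): print(v,g[v,[*range(158,170)]],g[v,[*range(230,244)]],g[v,276:288],g[v,350:364])
E
```

```text
screen centre along 0.1471 line 0.15
small centre along 0.0499 line 0.05
slide centre along -0.0487 line -0.05
large centre along -0.1492 line -0.15
tick 0.1546
tick 0.0496
tick -0.0509
tick -0.1605
70 [112 115 114 115 110 102 104 125 144 150 150 151] [140 166 208 221 223 219 199 154 147 163 213 248 252 252] [253 253 253 253 252 244 217 219 225 226 226 226] [252 251 252 252 248 219 162 167 210 222 224 222 222 222]
75 [115 113 113 113 111 103 101 116 142 152 152 153] [219 222 222 222 220 220 200 150 145 151 154 196 246 252] [253 253 253 253 252 242 219 220 225 224 224 225] [252 252 252 252 249 207 159 178 211 220 222 222 221 220]
```

```bash
python3 -c "
from station import bot
print(bot.hand_in())"
```

```text
the job is handed in; nothing more can be done
None
```

The slide projector is built on the track and handed in at about 34 s of the 109 s. Outwards from the lamp stand the large lens, slide frame, small lens and white screen, one on each cross line.

- **Mishap:** the first pinch on the slide frame was too high and the jaws shut on nothing. The frame stayed upright in place, and a second grip about 7 mm lower held.
- **Final check, position:** the last pictures show all four pieces upright, facing along the track, with the gripper well clear. The feet measured 0.1 mm (small lens), 0.8 mm (large lens), 1.3 mm (slide frame) and 2.9 mm (screen) off their lines.
- **Disagreement on the screen:** the arm's own reading when it set the screen down put it within about 0.5 mm of its line. I took the 2.9 mm to be partly the shaded side of the foot being read as its edge. I did not measure again.
- **Jar and calculator:** the arm made no contact with either, and both looked undisturbed in the last picture; I did not measure their positions again. The turquoise screens were not handled.

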